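# Set a jar under the funnel of a filling stand

### The arm

A 7-joint arm with a two-finger parallel gripper is mounted at the origin on the work surface. World frame = base frame: x ahead of the robot, y to its left, z up, the work surface at z = 0. Lengths are in m, angles in rad, forces in N, time in s.
With the tool pointing down it reaches from about 0.425 to 0.875 m from the base axis. Payload 4.7 kg.
Tool frame: the origin (TCP) lies midway between the tips of the shut fingers; the grasp point (between the pads) lies 19 mm behind it (bot.tcp_to_grasp is the distance from the TCP to the grasp point, in m); y points along the fingers, z is the direction in which the jaws open and shut, and the axes are right-handed (so a half turn about y gives the same grasp; the last joint's range is limited). The gripper opens to 87 mm and grips with 3 to 60 N. Pads are 19 mm wide; open, the fingers measure 117 mm over their backs; the gripper's body (75 mm by 190 mm) begins 51 mm behind the grasp point.
Start: joints at [0.014, 0.321, -0.07, 1.45, 0.023, 1.371, -0.057], TCP at [0.65, -0, 0.223] pointing down, gripper open.
Joint ranges: [-2.86, 2.86], [-0.3, 2.09], [-1.38, 1.24], [0.06, 2.45], [-1.56, 4.7], [0.09, 2.05], [-2.69, 2.69]. Speed limits (rad/s): [2.57, 2.57, 3.14, 3.14, 3.14, 3.14, 3.14].

### API

Orientations are given as a rotation vector (axis times angle).
In Python, from station import readout, imaging, bot gives the robot as it stands.
- The arm moves only by the tool carry_out, never from a script. Its argument "plan" is one flat list of numbers, 5 for each row, row after row: the shift along the tool's x, y, z in m, then the turn about the tool's y in degrees, then the opening, from 0 (shut) to 1 (fully open). A call has 1 to 12 rows; each row is the pose to reach, as a shift and turn from the pose commanded when the call began, along the tool's axes at that moment; what a row does not reach only later rows make up. A row lasts 1/8 s, in which the tool goes at most 62.5 mm and 10.7 degrees, less where a joint would pass 70% of its speed; a pose out of reach is approached as far as the arm can. A call with a gripper value outside its range is refused whole. The fingers move at their own pace and stop on an object; "newtons" is the grip in N (left out, the last holds). Time passes only in rows, so rows that repeat a pose let the fingers close. It gives the time, the measured TCP pose, the force and the opening at its end, in the units of the state.
- readout.sense(): the state, without advancing time (a new reading comes with each control period).
- imaging.get_image(name): name is "scene" or "side" or "wrist"; returns a dict with "pixels" (400x640x3 uint8, red, green, blue), "range_z" (400x640 float32, m along the optical axis (not along the pixel's ray), 0 where there is no reading), "fx", "fy", "cx", "cy" (pixels), "position" and "attitude" of the camera in the world; the wrist camera has in their place "mount" (4x4, takes a point from camera to tool coordinates, whose origin is the TCP and whose axes are the tool frame's). Camera axes: x right, y down, z forward; pixel columns grow to the right and rows downward; lengths in m; the calibration is good to about 2 mm. The wrist camera is an equidistant fisheye: a pixel r from the principal point sees the ray r / f radians off the axis. A picture is of the moment at which its call begins: read the wrist's pose just before it.
- bot.hand_in(): hands the job in, once; it reports no verdict.
The state is a dict: "clock": time; "joints": joint angles; "qd": joint speeds; "joint_efforts": joint torques, N m; "tool_pos": TCP position; "eef_rot": TCP orientation; "ft_force": force on the tool from outside, world axes, zero at the start; "wrist_torque": the same for the moment, N m; "grip_width": finger opening in m.
Only numpy, scipy, OpenCV 4.12 (cv2) and the standard library are available. Lean on these libraries where they do the work, as an engineer would, in place of code of your own. Each camera call takes 0.05 s, during which the arm holds its last target.

### The job

Get the filling stand ready: swing its stiff funnel arm aside so that the clamp is free, then take the open jar out of the sloping rack and set it down gently, upright, in the stand's clamp against the V-stop. Let go, turn the cam lever just far enough that the rubber pad grips the jar firmly, without forcing it further, and last swing the funnel back so that its spout hangs over the middle of the jar's mouth, and leave it there. Do not disturb the other bottles, pots and vessels.

Things in the scene. Friction and masses are not known exactly. Their poses are not given: they have to be found in the camera images.
- stand: Grey base plate, 270 x 210 x 15 mm, fixed to the table, with a V-stop, a cam clamp and a post (20 mm thick) with a swing arm. Origin under the place where the jar's axis comes when clamped, on the table. In its own frame: the plate spans x -90 to 180, y -90 to 120 mm; the post stands at x = +140, y = 0; the V-stop is at -y of the origin (open to +y), the jaw and cam at +y. V-stop and jaw rise 32 mm above the plate.
- seat (a point): Point on top of the base plate (15 mm above the table) where the centre of the jar's underside lies when the jar is pressed home in the V-stop. Axes as the stand's. With the cam open there is 10 mm of free space in +y between a jar in the V and the pad, so the jar is easily set down 3 to 5 mm to +y of this point; the pad then pushes it home.
- swing (a joint): Angle of the funnel arm about its post (rad, -0.35 to 1.6). 0: the arm points to the stand's -x and the spout is right over the seat. It grows anticlockwise seen from above, carrying the funnel to the stand's -y, away from the cam. Stiff: about 0.7 N m (3.5 N at the handle) moves it; it stays where it is left. About 1.2 to 1.3 leaves ample room above the clamp.
- swing_hinge (a point): Point on the vertical axis of the swing arm, at 200 mm height (top of the post, hub reaches 210 mm).
- swing_handle (a point): Centre of the top of the arm's handle: an upright black round post, 18 mm thick, at the outer end of the arm, 215 mm from the hinge axis. Its top is 255 mm above the table and it stands free 50 mm above the arm (arm bar 193 to 205 mm high). The funnel (80 mm across, rim 220 mm high) is centred 75 mm nearer to the hinge.
- spout (a point): Lower end of the funnel's spout (12 mm thick), 140 mm above the table, 140 mm from the hinge axis; it clears a jar standing in the clamp by 15 mm.
- cam (a joint): Angle of the cam lever (rad, 0 to 1.6). 0: open; grows clockwise seen from above and drives the jaw to the stand's -y, 12 mm per rad. With the jar in the clamp the pad reaches it at about 0.83 and then presses harder, about 7 N for each 0.1 rad (the rubber gives); 1.0 to 1.1 is a good grip, beyond 1.25 it is overrun. Stiff: about 0.5 N m (6 N at the knob), and stays where it is left.
- cam_pivot (a point): Point on the vertical axis of the cam lever, 85 mm to +y of the seat, 33 mm above the table.
- cam_knob (a point): Centre of the top of the cam lever's knob: an upright black round post 18 mm thick on the lever's end, 90 mm from the pivot axis; its top is 83 mm above the table and it stands free 40 mm above the lever bar (33 to 43 mm high). At 0 the lever points 135 degrees from the stand's +x (towards -x and +y).
- jaw: The clamp's sliding jaw with its rubber-faced pad, 60 mm wide, driven to the stand's -y by the cam. Origin: the stand's when open.
- rack: Sloping plywood drying rack, fixed, 150 x 290 mm, with two bays 150 mm apart along its y (at y = -75 and +75 mm). Things in it lean 35 degrees from vertical, their mouths towards the rack's -x. A back board (to 77 mm along the slope) lies behind them on the -x side and low cheeks (50 mm) on both sides; they can be pulled out along their axis or lifted straight up.
- jar: Open wide-mouthed clear plastic jar, 54 mm across, 110 mm high, walls 3 mm, about 100 to 210 g, mouth 49 mm across outside and 43 mm inside; straight-sided up to 92 mm above the base. Starts leaning in either bay of the rack. Origin: centre of its underside; z along its axis to the mouth.
- jar_mouth (a point): Centre of the jar's mouth, 110 mm above its underside.
- bottle: White capped bottle with a narrow neck, 54 mm across, 110 mm high, leaning in the other bay. Leave it.
- brown_bottle: Brown bottle 72 mm across, 170 mm high. Bystander. Origin: centre of underside.
- pot_a: Small white pot, 48 mm across, 45 mm high. Bystander.
- pot_b: Small white pot, 48 mm across, 45 mm high. Bystander.
- beaker: Glass beaker 68 mm across, 90 mm high. Bystander.
Mind the look-alikes: they are no part of the job. What is shaped like the jar but red is not meant.

How it is judged:
By the outcome, as a careful person would: the job done as asked, in the order asked, and still so for the second after the job is handed in, with the robot touching nothing.
It also fails if it takes over 72 s, if anything falls off the work surface, if the arm or the gripper's body presses on something with over 40 N, if the wrist force passes 120 N, or if a joint passes its speed limit or range.

## Working session

There is one attempt and no reset: what is moved stays moved. The work goes in short steps, Python scripts to look and compute and a tool call to move; the robot and the scene stay as the last step left them, time stands still between calls to the robot, and variables do not carry over. Pictures are saved under pics/ and viewed, and the job is handed in when it is done.

Besides the shell and the picture viewer there is one more tool, called after ">>>" as name(argument=value, ...) on one line, values as JSON. carry_out: Moves the arm, as the interface text tells. Its arguments: {"type":"object","properties":{"plan":{"type":"array","items":{"type":"number"}},"newtons":{"type":"number"}},"required":["plan"]}

```bash
ls; mkdir -p pics; python3 - <<'E'
from station import readout, imaging, bot
import cv2
s=readout.sense(); print(s)
for n in ["scene","side","wrist"]:
    im=imaging.get_image(n); cv2.imwrite(f"pics/{n}0.png",im["pixels"][:,:,::-1])
    print(n,{k:v for k,v in im.items() if k not in("pixels","range_z")})
print(bot.tcp_to_grasp)
E
```

```text
pics
{'clock': 0.0, 'joints': array([ 0.01406732,  0.32182036, -0.07008872,  1.4516701 ,  0.02261437,
        1.3707844 , -0.05690361]), 'qd': array([-0.00057809, -0.00127921,  0.00035628,  0.00160505, -0.0010076 ,
        0.00113574,  0.00074219]), 'joint_efforts': array([-2.58547143e-04, -4.91284704e+01, -4.03903294e-01, -3.12526345e+01,
       -6.40594075e-02,  4.37659642e-02,  1.61017233e-04]), 'tool_pos': array([ 6.49452402e-01, -3.12872150e-05,  2.21465717e-01]), 'eef_rot': array([-1.21070527,  1.21049166, -1.20833709]), 'ft_force': array([ 0.188297  , -0.36059073, -1.00028609]), 'wrist_torque': array([ 0.00090125,  0.03251643, -0.00424148]), 'grip_width': 0.08657721138808061}
scene {'fx': 456.7104093239683, 'fy': 456.7104093239683, 'cx': 321.494241803839, 'cy': 196.99673341418773, 'position': array([1.09086953, 0.9909014 , 0.89223091]), 'attitude': array([-0.69792115, -2.47224267,  1.30308461])}
side {'fx': 425.97891692886475, 'fy': 425.97891692886475, 'cx': 316.8313404469714, 'cy': 209.92080477030208, 'position': array([0.11149233, 0.79848104, 1.00693374]), 'attitude': array([-0.76465518,  2.62426051, -1.09569051])}
wrist {'fx': 309.70691628693146, 'fy': 309.70691628693146, 'cx': 316.26622311748235, 'cy': 204.0277850720185, 'mount': array([[-1.19190741e-04,  9.62696950e-01,  2.70581906e-01,
        -7.44424703e-02],
       [-3.06484123e-04, -2.70581931e-01,  9.62696902e-01,
        -1.61726359e-01],
       [ 9.99999946e-01,  3.18154993e-05,  3.27302191e-04,
        -6.91657300e-04],
       [ 0.00000000e+00,  0.00000000e+00,  0.00000000e+00,
         1.00000000e+00]])}
0.0187
```

View pics/scene0.png

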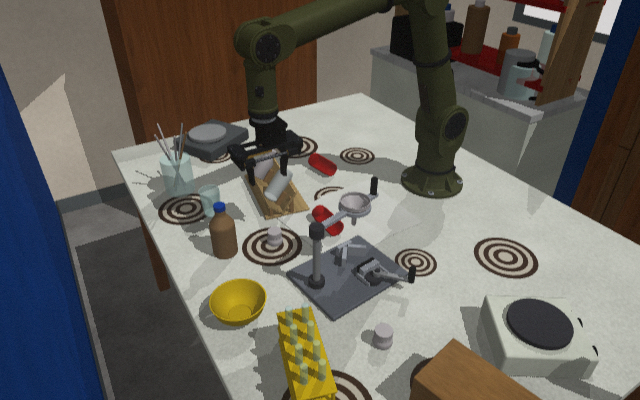

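View pics/side0.png

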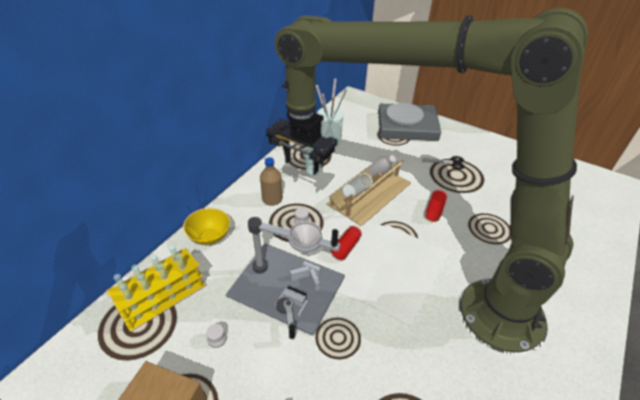

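View pics/wrist0.png

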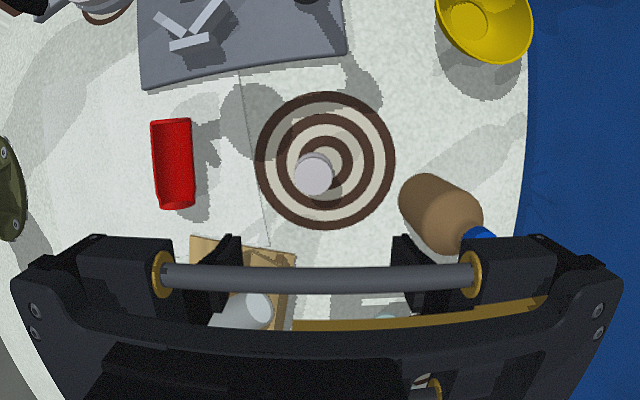

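The scene picture shows the stand at about (345,275) with its post at (317,255), funnel at (355,205), handle at (374,186) and cam knob at (411,272). The rack is at (272,185), and the two vessels in it need a closer look. Red jar look-alikes lie at (322,165) and (327,220).

```bash
cat > h.py <<'E'
import numpy as np, cv2
from scipy.spatial.transform import Rotation as R
from station import readout, imaging, bot
def grab(n):
    s=readout.sense(); im=imaging.get_image(n); im["s"]=s; return im
def pose(s): return R.from_rotvec(s["eef_rot"]).as_matrix(), np.array(s["tool_pos"])
def cam(im):
    if "mount" in im:
        Rt,p=pose(im["s"]); M=im["mount"]; return Rt@M[:3,:3], Rt@M[:3,3]+p
    return R.from_rotvec(im["attitude"]).as_matrix(), np.array(im["position"])
def dirs(im,uv):
    uv=np.atleast_2d(uv).astype(float); x=(uv[:,0]-im["cx"])/im["fx"]; y=(uv[:,1]-im["cy"])/im["fy"]
    if "mount" in im:
        r=np.hypot(x,y)+1e-12; d=np.c_[np.sin(r)*x/r,np.sin(r)*y/r,np.cos(r)]
    else:
        d=np.c_[x,y,np.ones(len(x))]
    return d
def onplane(im,uv,z):
    A,p=cam(im); d=dirs(im,uv)@A.T; return p+d*((z-p[2])/d[:,2])[:,None]
def cloud(im):
    h,w=im["range_z"].shape; v,u=np.mgrid[:h,:w]; d=dirs(im,np.c_[u.ravel(),v.ravel()])
    z=im["range_z"].ravel()
    with np.errstate(all="ignore"): P=d*(z/d[:,2])[:,None]
    A,p=cam(im); P=P@A.T+p; P[z<=0]=np.nan
    return P.reshape(h,w,3)
def proj(im,P):
    A,p=cam(im); q=(np.atleast_2d(P)-p)@A
    if "mount" in im:
        rr=np.hypot(q[:,0],q[:,1])+1e-12; th=np.arctan2(rr,q[:,2]); return np.c_[im["cx"]+im["fx"]*th*q[:,0]/rr, im["cy"]+im["fy"]*th*q[:,1]/rr]
    return np.c_[im["cx"]+im["fx"]*q[:,0]/q[:,2], im["cy"]+im["fy"]*q[:,1]/q[:,2]]
def crop(im,x0,y0,x1,y1,k,name):
    c=im["pixels"][y0:y1,x0:x1,::-1]; cv2.imwrite("pics/"+name+".png",cv2.resize(c,None,fx=k,fy=k,interpolation=cv2.INTER_CUBIC))
E
python3 - <<'E'
from h import *
print(pose(readout.sense())[0].round(3))
for n in["scene","side"]:
    im=grab(n); P=cloud(im); np.save(f"{n}_P.npy",P); 
    rg=(P[...,0]>.3)&(P[...,0]<1)&(abs(P[...,1])<.6)
    print(n,"table z",np.nanmedian(P[...,2][rg&(abs(P[...,2])<.01)]))
    px=im["pixels"].astype(int)
    # plate top
    m=rg&(abs(P[...,2]-.015)<.004)&(px.max(2)<130)&(px.max(2)-px.min(2)<25)
    m=cv2.morphologyEx(m.astype(np.uint8),cv2.MORPH_OPEN,np.ones((3,3)))
    nl,l,st,c=cv2.connectedComponentsWithStats(m); i=1+np.argmax(st[1:,4]); print(st[i],c[i])
    q=P[l==i][:,:2].astype(np.float32); r=cv2.minAreaRect(q*1000); print(r, cv2.boxPoints(r))
    for nm,lo,hi in[("handle/hi",.225,.262),("hub",.206,.214)]:
        u=rg&(P[...,2]>lo)&(P[...,2]<hi)&(px.max(2)<90)
        vv=np.argwhere(u); 
        nl,l,st,c=cv2.connectedComponentsWithStats(u.astype(np.uint8))
        for j in range(1,nl):
            if st[j,4]>8: print(nm,st[j],P[l==j].mean(0).round(4))
crop(grab("scene"),220,130,440,330,3.6,"sc1"); crop(grab("side"),220,120,420,350,2.6,"sd1")
E
```

```text
[[ 0.    -0.001  1.   ]
 [-1.    -0.     0.   ]
 [ 0.    -1.    -0.001]]
scene table z -0.0002618938873624188
[ 287  236  120   82 3404] [341.83284371 278.47620447]
((542.2737426757812, 245.8139190673828), (270.14886474609375, 209.17393493652344), 6.749924659729004) [[395.84283 333.79984]
 [420.42828 126.07575]
 [688.70465 157.828  ]
 [664.1192  365.5521 ]]
handle/hi [280 161   7  14  79] [0.6028 0.0049 0.2434]
handle/hi [247 171   8  13  67] [0.7001 0.0067 0.2448]
handle/hi [371 176   7  12  71] [0.4308 0.1945 0.2426]
hub [370 191   7   3  16] [0.4319 0.1949 0.2106]
hub [362 194   7   6   9] [0.4633 0.201  0.2109]
hub [340 204   5   5   9] [0.5388 0.2043 0.209 ]
hub [309 221  15  11 116] [0.6383 0.2412 0.2091]
side table z 0.0019294632300794756
[229 277  55  43 957] [255.99164054 296.24869383]
((576.3296508789062, 307.8371276855469), (176.2021484375, 90.29933166503906), 7.0011515617370605) [[483.38226 341.91156]
 [494.38873 252.28554]
 [669.27704 273.7627 ]
 [658.27057 363.38873]]
handle/hi [285 151   6  11  45] [0.6957 0.0028 0.2443]
handle/hi [313 163   6  11  45] [0.5988 0.0022 0.2435]
handle/hi [332 230   6  12  57] [0.4249 0.1946 0.2445]
hub [249 218  12  10  88] [0.6339 0.2421 0.2109]
hub [332 243   6   4  11] [0.424  0.1949 0.2113]
```

View pics/sc1.png

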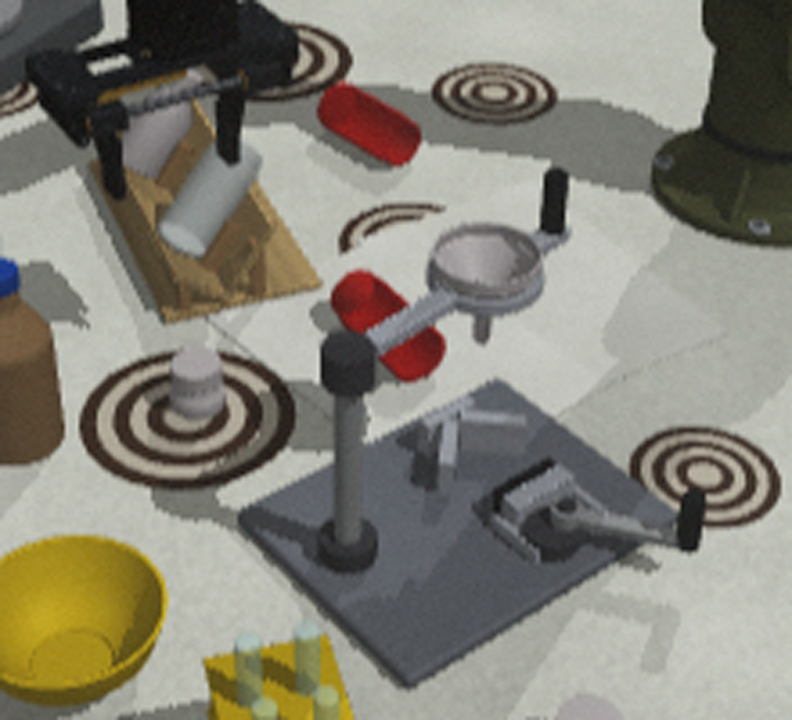

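View pics/sd1.png

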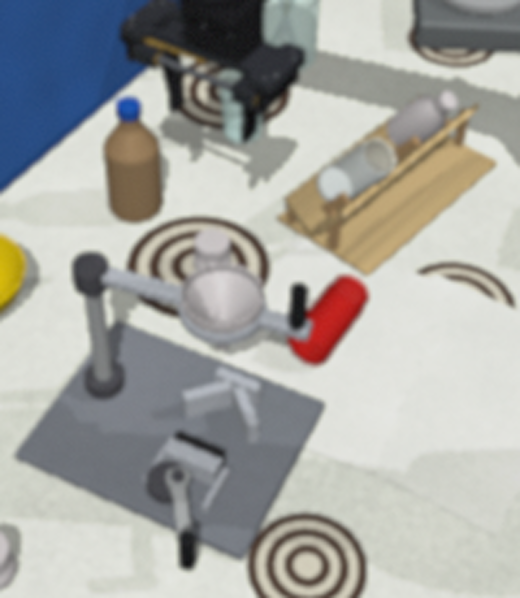

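The open jar is in the near bay, crop (205,200), with a clear body and ring mouth. The capped bottle in the far bay, crop (155,135), has a narrow neck. Next I measure the jar, the rack and the knob.

```bash
python3 - <<'E'
from h import *
im=grab("scene"); crop(im,235,140,325,225,8,"sc2")
im2=grab("side"); crop(im2,320,140,420,230,8,"sd2")
print(im["s"]["clock"])
for i,n in((im,"scene"),(im2,"side")):
    P=cloud(i); px=i["pixels"].astype(int)
    rg=(P[...,0]>.3)&(P[...,0]<.8)&(P[...,1]>.2)&(P[...,1]<.45)
    u=rg&(P[...,2]>.045)&(P[...,2]<.09)&(px.max(2)<70)
    nl,l,st,c=cv2.connectedComponentsWithStats(u.astype(np.uint8))
    for j in range(1,nl):
        if st[j,4]>8: print("knob",st[j],P[l==j].mean(0).round(4),P[l==j].max(0).round(4))
    # rack wood colour
    w=(P[...,0]>.4)&(P[...,0]<.9)&(P[...,1]>-.35)&(P[...,1]<.2)&(px[...,0]-px[...,2]>35)&(px[...,0]-px[...,1]<70)&(P[...,2]<.03)&(P[...,2]>.003)
    w=cv2.morphologyEx(w.astype(np.uint8),cv2.MORPH_OPEN,np.ones((2,2)))
    nl,l,st,c=cv2.connectedComponentsWithStats(w)
    for j in range(1,nl):
        if st[j,4]>40: print("wood",st[j],P[l==j].mean(0).round(3),P[l==j].min(0).round(3),P[l==j].max(0).round(3),cv2.minAreaRect(P[l==j][:,:2].astype(np.float32)*1000))
E
```

```text
0.35
knob [408 265   8  15  92] [0.4336 0.3801 0.0679] [0.4414 0.3873 0.0852]
knob [375 269   5   3  14] [0.491  0.3102 0.0477] [0.4964 0.3158 0.0497]
wood [278 183  32  33 321] [nan nan nan] [nan nan nan] [nan nan nan] ((479.94012451171875, -136.66485595703125), (191.41722106933594, 91.45281219482422), 47.7957763671875)
wood [269 211  12   8  46] [ 0.592 -0.1    0.007] [ 0.57  -0.121 -0.002] [ 0.61  -0.086  0.028] ((588.8604736328125, -99.12320709228516), (33.55855941772461, 30.78588104248047), 36.09302520751953)
wood [225 248  13  11  54] [0.784 0.008 0.013] [ 0.761 -0.005 -0.002] [0.803 0.013 0.025] ((780.8720703125, 6.386905193328857), (45.222110748291016, 9.45836067199707), 17.22081184387207)
wood [217 291  37  21 476] [nan nan nan] [nan nan nan] [nan nan nan] ((848.8827514648438, 185.05545043945312), (40.34737777709961, 96.52210998535156), 88.54540252685547)
knob [289 287   8   3  11] [0.5067 0.2639 0.047 ] [0.5157 0.2685 0.0493]
knob [298 290   8   5  14] [0.4779 0.2612 0.0471] [0.4889 0.2646 0.0504]
knob [290 324   5  14  62] [0.4266 0.3788 0.0715] [0.4354 0.3848 0.0866]
wood [ 329  176   80   51 1466] [nan nan nan] [nan nan nan] [nan nan nan] ((509.3007507324219, -222.15176391601562), (273.1564025878906, 142.23422241210938), 76.8487777709961)
wood [264 199  18   7  68] [ 0.769 -0.005  0.013] [ 0.754 -0.035 -0.002] [0.798 0.011 0.03 ] ((769.7097778320312, -6.503971099853516), (57.74651336669922, 22.223506927490234), 45.119754791259766)
wood [203 219  24  17 256] [0.852 0.186 0.019] [0.782 0.163 0.003] [0.896 0.234 0.066] ((832.303466796875, 192.95936584472656), (47.42431640625, 120.58158111572266), 71.93047332763672)
```

View pics/sc2.png

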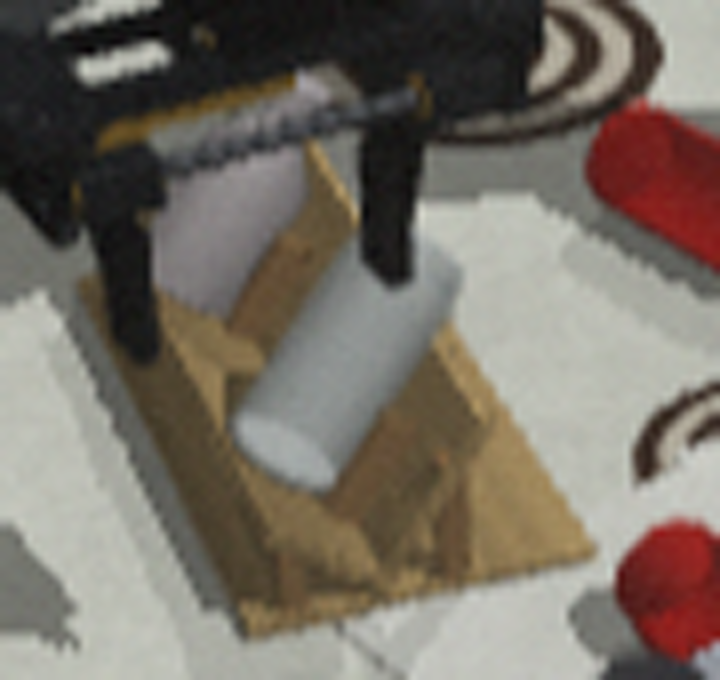

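View pics/sd2.png

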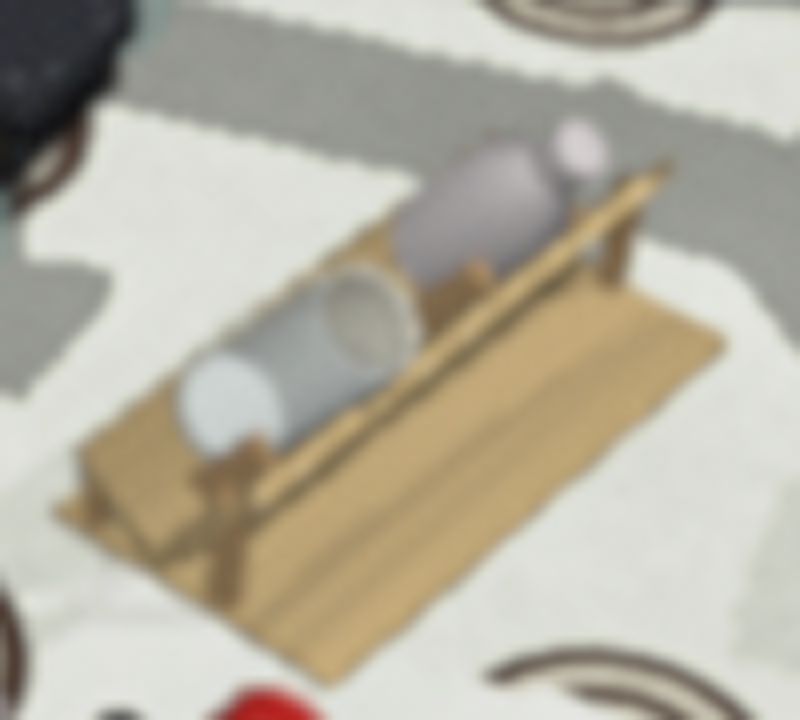

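>>> carry_out(plan=[0,-0.06,0,10,1,-0.04,-0.085,-0.04,20,1,-0.08,-0.085,-0.08,30,1,-0.11,-0.085,-0.12,40,1,-0.14,-0.085,-0.16,50,1,-0.16,-0.085,-0.19,60,1,-0.18,-0.085,-0.21,68,1,-0.19,-0.08,-0.222,76,1,-0.19,-0.08,-0.222,76,1,-0.19,-0.08,-0.222,76,1], newtons=20)

```text
clock: 1.7
tool_pos: [0.4287, 0.1892, 0.3028]
eef_rot: [-0.257, 2.09, -2.091]
ft_force: [0.3, -0.6, -0.0]
grip_width: 0.0868
```

```bash
python3 - <<'E'
from h import *
im=grab("scene"); im2=grab("side"); w=grab("wrist")
cv2.imwrite("pics/w1.png",w["pixels"][:,:,::-1]); crop(im,220,100,440,310,3.4,"sc3")
print(pose(w["s"])[0].round(3)); print(proj(w,[.4275,.1895,.255]))
for i,n in((im,"scene"),(im2,"side")):
    P=cloud(i); px=i["pixels"].astype(int); np.save(n+"_P.npy",P); np.save(n+"_px.npy",px)
    rg=(P[...,0]>.3)&(P[...,0]<.8)&(P[...,1]>-.35)&(P[...,1]<.06)
    wd=rg&(px[...,0]-px[...,2]>30)&(px[...,0]-px[...,1]<60)&(P[...,2]<.14)
    m=cv2.morphologyEx(wd.astype(np.uint8),cv2.MORPH_OPEN,np.ones((2,2)))
    nl,l,st,c=cv2.connectedComponentsWithStats(m); j=1+np.argmax(st[1:,4])
    q=P[(l==j)]; q=q[np.isfinite(q).all(1)]
    lo=q[(q[:,2]<.02)]
    print(n,st[j],len(lo),cv2.minAreaRect(lo[:,:2].astype(np.float32)*1000),cv2.boxPoints(cv2.minAreaRect(lo[:,:2].astype(np.float32)*1000)).round(0).tolist())
E
```

```text
[[-0.97   0.     0.242]
 [-0.242  0.    -0.97 ]
 [-0.    -1.     0.   ]]
[[316.20553986 225.29036937]]
scene [219 215  20  44 516] 84 ((742.82177734375, -60.30170440673828), (179.5010223388672, 27.9754695892334), 61.26857376098633) [[687.0, -132.0], [712.0, -146.0], [798.0, 12.0], [774.0, 25.0]]
side [ 348  172   62   55 1549] 1444 ((487.6009216308594, -222.7250213623047), (287.7144470214844, 94.47393035888672), 81.39684295654297) [[419.0, -358.0], [513.0, -372.0], [556.0, -88.0], [462.0, -73.0]]
```

View pics/w1.png

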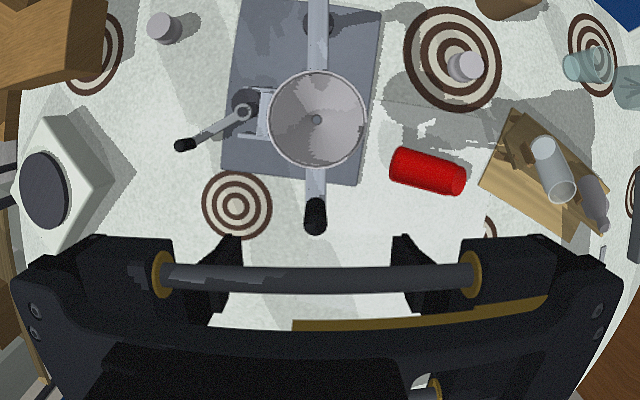

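View pics/sc3.png

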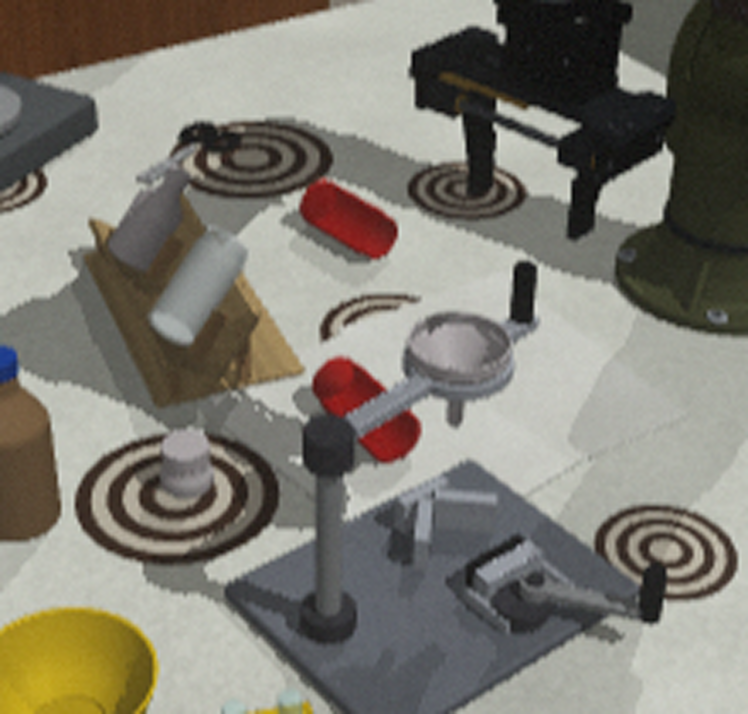

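>>> carry_out(plan=[0,0.04,0,0,1,0,0.08,0,0,1,0,0.08,0,0,1,0,0.08,0,0,0,0,0.08,0,0,0,0,0.08,0,0,0,0,0.08,0,0,0,0,0.08,0,0,0,0,0.08,0,0,0,0,0.08,0,0,0], newtons=20)

```text
clock: 3.1
tool_pos: [0.428, 0.19, 0.2225]
eef_rot: [-0.257, 2.091, -2.092]
ft_force: [-0.3, -1.0, 0.0]
grip_width: 0.025
```

>>> carry_out(plan=[0,0,0,0,0,0,0,0,0,0,0,0,0,0,0])

```text
clock: 3.48
tool_pos: [0.428, 0.19, 0.2225]
eef_rot: [-0.257, 2.092, -2.092]
ft_force: [0.0, 0.3, 0.0]
grip_width: 0.0176
```

```bash
python3 - <<'E'
from h import *
s=readout.sense(); print(s["grip_width"],s["tool_pos"],s["clock"])
Rt,p=pose(s); p=np.array([.428,.190,.2225])
h=np.array([.637,.2420,.2225])
v=p-h; print(np.hypot(*v[:2]),np.degrees(np.arctan2(-v[1],-v[0])))
for a in range(6,67,6):
    q=h+R.from_euler("z",a,degrees=True).as_matrix()@v
    print(a,(Rt.T@(q-p)).round(4),q.round(3))
E
```

```text
0.017562512868618447 [0.42797421 0.18999555 0.22249892] 3.475
0.21537177159507234 13.971721220974867
6 [-0.0012  0.      0.0225] [0.435 0.168 0.222]
12 [-0.0047  0.      0.0448] [0.443 0.148 0.222]
18 [-0.0105  0.      0.0666] [0.454 0.128 0.222]
24 [-0.0186 -0.      0.0876] [0.467 0.109 0.222]
30 [-0.0288 -0.      0.1077] [0.482 0.092 0.222]
36 [-0.0411 -0.      0.1266] [0.498 0.077 0.222]
42 [-0.0552 -0.      0.1441] [0.516 0.064 0.222]
48 [-0.0712 -0.      0.1601] [0.536 0.052 0.222]
54 [-0.0887 -0.      0.1743] [0.556 0.042 0.222]
60 [-0.1076 -0.      0.1866] [0.578 0.035 0.222]
66 [-0.1277 -0.      0.1968] [0.599 0.03  0.222]
```

>>> carry_out(plan=[-0.001,0,0.0225,-6,0,-0.005,0,0.045,-12,0,-0.0105,0,0.0665,-18,0,-0.0185,0,0.0875,-24,0,-0.029,0,0.1075,-30,0,-0.041,0,0.1265,-36,0,-0.055,0,0.144,-42,0,-0.071,0,0.16,-48,0,-0.0885,0,0.1745,-54,0,-0.1075,0,0.1865,-60,0,-0.1175,0,0.192,-63,0,-0.1175,0,0.192,-63,0], newtons=20)

```text
clock: 4.97
tool_pos: [0.5892, 0.0297, 0.2226]
eef_rot: [-1.093, 1.374, -1.378]
ft_force: [0.9, -5.0, 0.1]
grip_width: 0.0175
```

Now release and rise; then look at the jar.

>>> carry_out(plan=[0,0,0,0,0.5,0,0,0,0,0.7,0,0,0,0,1,0,0,0,0,1,0,-0.04,0,0,1,0,-0.08,0,0,1,0,-0.12,0,0,1,0.06,-0.12,0,0,1,0.12,-0.12,0,0,1,0.12,-0.12,0,0,1])

```text
clock: 6.22
tool_pos: [0.5601, -0.0916, 0.3432]
eef_rot: [-1.089, 1.38, -1.384]
ft_force: [-0.1, -0.3, 0.2]
grip_width: 0.0867
```

```bash
python3 - <<'E'
from h import *
im=grab("scene"); im2=grab("side"); w=grab("wrist")
cv2.imwrite("pics/w2.png",w["pixels"][:,:,::-1]); crop(im,200,100,440,310,3.3,"sc4");crop(im2,200,100,440,330,3.3,"sd4")
print(pose(w["s"]))
np.savez("w2.npz",P=cloud(w),px=w["pixels"])
P=cloud(w)
for i in(im,im2):
    Q=cloud(i);px=i["pixels"].astype(int)
    u=(Q[...,0]>.55)&(Q[...,0]<.62)&(Q[...,1]>.0)&(Q[...,1]<.08)&(Q[...,2]>.225)&(Q[...,2]<.258)
    print("handle",u.sum(),Q[u].mean(0))
E
```

```text
(array([[-2.26365499e-01,  4.76999566e-04,  9.74042316e-01],
       [-9.74042020e-01,  8.10106847e-04, -2.26365827e-01],
       [-8.97054751e-04, -9.99999558e-01,  2.81237380e-04]]), array([ 0.56135513, -0.0849977 ,  0.34271458]))
handle 67 [0.5915399  0.03376105 0.24249062]
handle 66 [0.58728396 0.03251206 0.24374667]
```

View pics/w2.png

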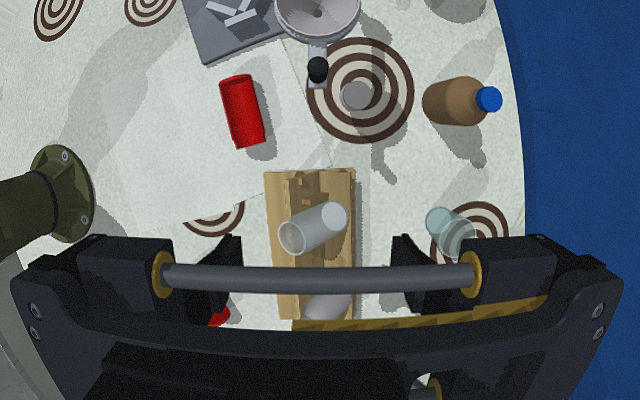

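View pics/sd4.png

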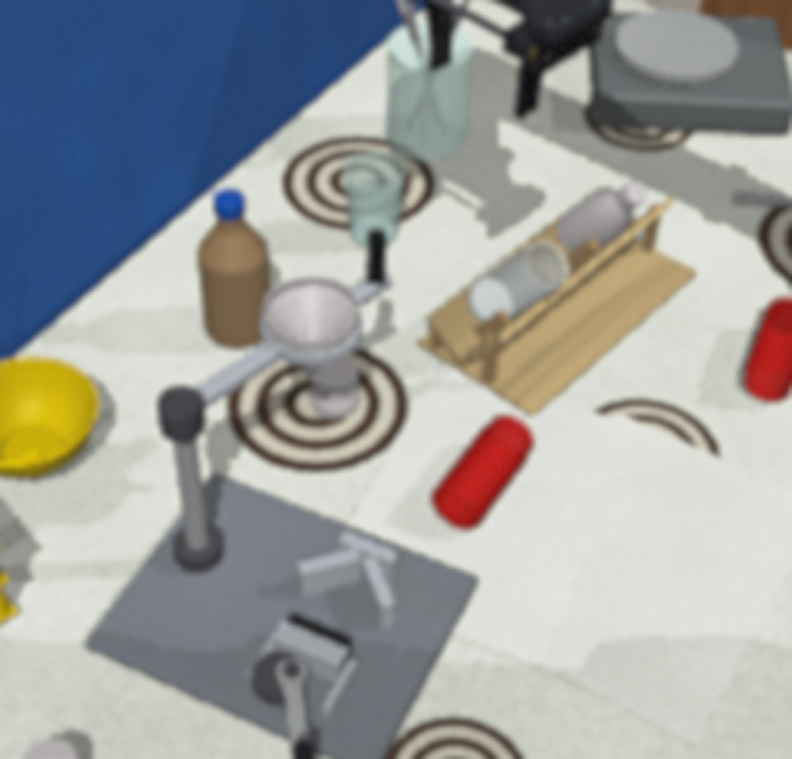

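```bash
python3 - <<'E'
from h import *
from scipy.optimize import least_squares
s=readout.sense(); print(s["clock"],s["tool_pos"])
im=grab("scene"); im2=grab("side"); w=grab("wrist")
print("side corners",onplane(im2,[[410.6,183.1],[361.3,225.6],[326.9,203.8]],.01).round(4).tolist())
print("wrist corners",onplane(w,[[264,171],[355,169]],.01).round(4).tolist())
allp=[]
for i,n in((im,"scene"),(im2,"side"),(w,"wrist")):
    Q=cloud(i);px=i["pixels"].astype(int)
    m=(px.max(2)-px.min(2)<28)&(px.max(2)>90)&(Q[...,2]>.03)&(Q[...,2]<.2)&(Q[...,0]>.42)&(Q[...,0]<.66)&(Q[...,1]>-.26)&(Q[...,1]<-.08)
    m=cv2.morphologyEx(m.astype(np.uint8),cv2.MORPH_OPEN,np.ones((3,3)))
    nl,l,st,c=cv2.connectedComponentsWithStats(m)
    for j in range(1,nl):
        if st[j,4]>30: print(n,st[j],Q[l==j].mean(0).round(4),Q[l==j].min(0).round(4),Q[l==j].max(0).round(4))
    j=1+np.argmax(st[1:,4]); allp.append(Q[l==j])
for n,q in zip(("scene","side","wrist"),allp):
  for yaw in (None,):
    def f(a):
        d=np.array([-np.sin(np.radians(35))*np.cos(a[0]),-np.sin(np.radians(35))*np.sin(a[0]),np.cos(np.radians(35))])
        c=np.array([a[1],a[2],.09]); v=q-c; v=v-np.outer(v@d,d); return np.linalg.norm(v,axis=1)-.027
    r=least_squares(f,[np.radians(-13),.54,-.16],loss="soft_l1",f_scale=.002)
    d=np.array([-np.sin(np.radians(35))*np.cos(r.x[0]),-np.sin(np.radians(35))*np.sin(r.x[0]),np.cos(np.radians(35))])
    c=np.array([r.x[1],r.x[2],.09]); t=(q-c)@d
    print(n,len(q),np.degrees(r.x[0]),r.x[1:],"rms",np.sqrt(np.mean(r.fun**2)),"t range",np.percentile(t,[1,5,50,95,99]).round(4), "base",(c+d*np.percentile(t,1)).round(4),"mouth",(c+d*np.percentile(t,99)).round(4))
E
```

```text
6.375 [ 0.56159736 -0.08362722  0.3425478 ]
side corners [[0.4195, -0.3529, 0.01], [0.4702, -0.0741, 0.01], [0.6145, -0.0998, 0.01]]
wrist corners [[0.4762, -0.072, 0.01], [0.6211, -0.1019, 0.01]]
scene [264 166  25  35 518] [ 0.5521 -0.1459  0.0889] [ 0.499  -0.1826  0.0336] [ 0.5923 -0.1264  0.1398]
side [342 174  30  23 464] [ 0.5376 -0.1507  0.0944] [ 0.4943 -0.2274  0.0355] [ 0.5964 -0.1207  0.1399]
wrist [ 278  202   71   55 2508] [ 0.5402 -0.1542  0.0991] [ 0.491  -0.2123  0.0312] [ 0.5934 -0.1295  0.1406]
scene 518 -11.129273536326513 [ 0.53480134 -0.1590085 ] rms 0.0029749756254318902 t range [-0.0659 -0.0592 -0.0085  0.0399  0.0427] base [ 0.5719 -0.1663  0.036 ] mouth [ 0.5108 -0.1543  0.1249]
side 464 -11.44866226508715 [ 0.53844756 -0.15985555] rms 0.003999819182158646 t range [-0.0628 -0.0503  0.0104  0.0444  0.0468] base [ 0.5738 -0.167   0.0385] mouth [ 0.5121 -0.1545  0.1283]
wrist 2508 -11.031358170243152 [ 0.53502715 -0.15859009] rms 0.0032119434619056323 t range [-0.0616 -0.0529  0.0121  0.043   0.044 ] base [ 0.5697 -0.1654  0.0395] mouth [ 0.5102 -0.1538  0.1261]
```

>>> carry_out(plan=[0.02,0,-0.005,-10,1,0.04,0,-0.01,-20,1,0.06,0,-0.015,-30,1,0.0795,0,-0.018,-40,1,0.0795,0,-0.018,-50,1,0.0795,0.03,-0.018,-60,1,0.0795,0.06,-0.018,-70,1,0.0795,0.09,-0.018,-80,1,0.0795,0.12,-0.018,-90,1,0.0795,0.14,-0.018,-92,1,0.0795,0.14,-0.018,-92,1,0.0795,0.14,-0.018,-92,1])

```text
clock: 8.02
tool_pos: [0.5269, -0.1577, 0.2036]
eef_rot: [-1.566, 0.149, -0.151]
ft_force: [0.2, 0.0, 0.1]
grip_width: 0.0872
```

```bash
python3 - <<'E'
from h import *
w=grab("wrist"); s=w["s"]; Rt,p=pose(s); print(s["clock"],p,np.degrees(np.arctan2(Rt[1,2],Rt[0,2])),s["joints"].round(2))
cv2.imwrite("pics/w3.png",w["pixels"][:,:,::-1])
s=readout.sense();print(s["tool_pos"]);p=s["tool_pos"]
print(Rt.T@(np.array([.526,-.157,.084])-p))
print(proj(w,[[.535-.563*.045,-.159+.11*.045,.09+.819*.045],[.526,-.157,.103]]))
E
```

```text
8.025 [ 0.5268662  -0.15769978  0.20355308] 79.03001240161224 [ 0.17  0.12  0.07  1.73 -0.01  1.29  1.63]
[ 0.52699731 -0.15796087  0.20385124]
[-0.00133196  0.11984948  0.00075163]
[[316.2893328  191.88976314]
 [316.53370551 203.8915228 ]]
```

View pics/w3.png

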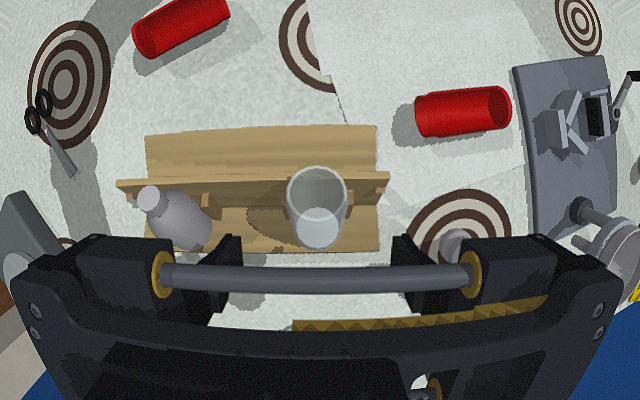

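The wrist view confirms it: the open ring mouth of the jar is centred at (317,192), as predicted. The capped bottle is at (175,215) and the red jars at (180,25) and (463,112). I descend and grip the open one.

>>> carry_out(plan=[-0.001,0.04,0,0,1,-0.001,0.08,0,0,1,-0.001,0.11,0,0,1,-0.001,0.12,0,0,1,-0.001,0.12,0,0,0.3,-0.001,0.12,0,0,0.3,-0.001,0.12,0,0,0.3,-0.001,0.12,0,0,0.3,-0.001,0.12,0,0,0.3,-0.001,0.12,0,0,0.3,-0.001,0.12,0,0,0.3], newtons=8)

```text
clock: 9.45
tool_pos: [0.5257, -0.1581, 0.0833]
eef_rot: [-1.566, 0.15, -0.152]
ft_force: [-0.9, 0.2, 5.2]
grip_width: 0.055
```

```bash
python3 - <<'E'
from h import *
w=grab("wrist"); s=w["s"];print(s["tool_pos"],s["grip_width"],s["ft_force"])
cv2.imwrite("pics/w4.png",w["pixels"][:,:,::-1])
E
```

```text
[ 0.52565364 -0.15806386  0.08327469] 0.05502665477260864 [-0.92658402  0.24514802  5.21475541]
```

View pics/w4.png

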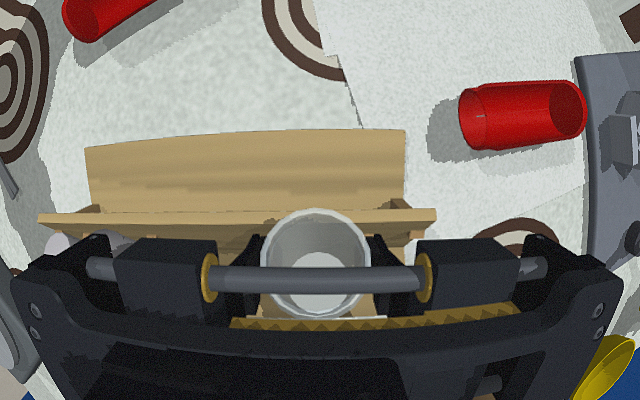

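>>> carry_out(plan=[0,0,0,0,0.3,0,-0.01,0,0,0.3,0,-0.03,0,0,0.3,0,-0.06,0,0,0.3,0,-0.09,0,0,0.3,0,-0.12,0,0,0.3,0,-0.14,0,0,0.3,0,-0.15,0,0,0.3,0,-0.15,0,0,0.3], newtons=8)

```text
clock: 10.62
tool_pos: [0.525, -0.1581, 0.2326]
eef_rot: [-1.566, 0.151, -0.151]
ft_force: [-0.6, 0.7, -1.7]
grip_width: 0.0548
```

```bash
python3 - <<'E'
from h import *
w=grab("wrist"); s=w["s"];print(s["tool_pos"],s["grip_width"],s["ft_force"])
a=grab("scene");b=grab("side")
crop(a,200,60,360,220,3.7,"a5");crop(b,280,60,440,220,3.7,"b5")
A=cv2.imread("pics/a5.png");B=cv2.imread("pics/b5.png");cv2.imwrite("pics/ab5.png",cv2.resize(np.hstack([A,B]),(800,400)))
E
```

```text
[ 0.52496419 -0.15810013  0.23255686] 0.05478882338574259 [-0.60330026  0.69371148 -1.69217419]
```

View pics/ab5.png

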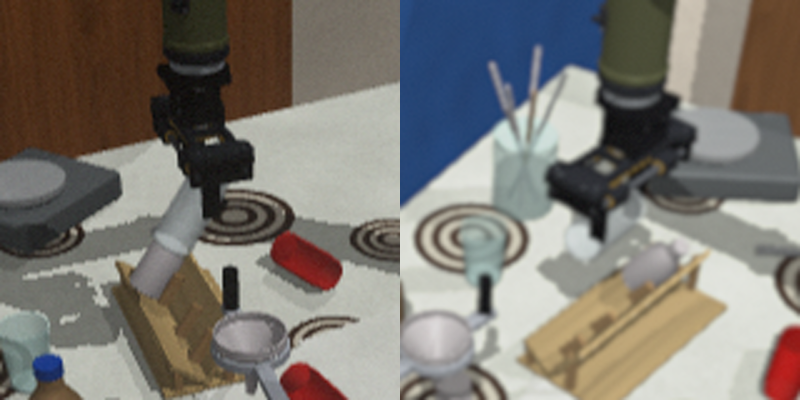

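```bash
python3 - <<'E'
from h import *
for n in("scene","side"):
    i=grab(n);P=cloud(i);px=i["pixels"].astype(int)
    red=(px[...,0]>120)&(px[...,1]<60)&(P[...,0]>.2)&(P[...,0]<.8)
    nl,l,st,c=cv2.connectedComponentsWithStats(red.astype(np.uint8))
    for j in range(1,nl):
        if st[j,4]>30: q=P[l==j]; print(n,np.nanmin(q,0).round(3),np.nanmax(q,0).round(3))
s=readout.sense();print(s["tool_pos"],s["joints"].round(2),s["clock"])
E
```

```text
scene [ 0.277 -0.289 -0.001] [ 0.331 -0.213  0.04 ]
scene [ 0.464 -0.022 -0.001] [0.498 0.087 0.055]
side [ 0.271 -0.319 -0.001] [ 0.325 -0.219  0.059]
side [ 0.444 -0.022  0.011] [0.489 0.085 0.058]
[ 0.5244884  -0.15793527  0.23144078] [ 0.17  0.1   0.08  1.7  -0.01  1.35  1.63] 10.875
```

```bash
python3 - <<'E'
from h import *
i=grab("scene");j=grab("side")
print(onplane(i,[[383,345]],0),onplane(j,[[217,342]],0))
H=np.full((24,24),-1.)
for im in(i,j):
    P=cloud(im).reshape(-1,3); P=P[np.isfinite(P).all(1)]
    a=((P[:,0]-.3)/.025).astype(int);b=((P[:,1]+.1)/.025+8).astype(int)-8
    ok=(P[:,0]>.3)&(P[:,0]<.9)&(P[:,1]>-.1)&(P[:,1]<.5)&(P[:,2]<.3)
    np.maximum.at(H,(a[ok],((P[ok,1]+.1)/.025).astype(int)),P[ok,2])
print("cols y from -.1 step .025; rows x from .3")
for r in range(24): print("%.3f"%(.3+.025*r)," ".join("%4d"%round(h*1000) for h in H[r]))
E
```

```text
[[0.59994753 0.48195353 0.        ]] [[0.59289481 0.47591091 0.        ]]
cols y from -.1 step .025; rows x from .3
0.300    8    9    8    8    7    8    9    7    8    8    8    5    6    7    5    7    7    7    5    6    5    6    7    2
0.325    6    7    8    7    8    7    8    7    9    8    9    6    6    6    6    6    6    7    6    7    7    8    6    8
0.350    9    8    7    8    8    9    8    9    9    7    8    6    5    6    7    7    9    7    7    6    6    6    6    5
0.375    8   10    9    8    8   10    8    8    7    8    7    7    7    6    6    7   20   17    6    8    6    6    6    6
0.400    9    7    8    9   10    9    8   10    7   19   19   22   20   21   19   20   21   20   86   83    6    5    7    7
0.425   10    9   35   44   46   48   48   44    8   21   21   21   21   21   21   20   21   47   86   86    7    5    6    6
0.450   13   11   51   57   59   58   58   58    9   22   21   51   54   21   49   47   47   48   47    7    7    6    6    6
0.475   13    7   48   58   55   55   56   53    9   21   51   54   52   19   49   50   55   46    8  
[... 1342 characters left out ...]
  7    6    7    6    6    5    6    6  110  158  158  157  154  107
0.775    2  115  174  174  129    8    8    5    7    7   61   64   64   64   64    7    6  106  109  158  108  156  155  158
0.800    6    4  172  173  119    6    6    7    6    7   63   58   32   37   62   64    6  105  108  156  109  157  108  158
0.825    5    4  103   93    7    7    5    5    6   62   63   29   12   10   34   63    5    4    3    5  105  107  153  157
0.850    4    4    5    5    5    8    5    7    5 -1000   65   31   12   16   33   65    4    4    6    4    3    3    3  106
0.875    5    5    7    7    8    8    6    7    5   -2   65   67   28   33   64   65    7    3    4    3    4    3    3 -1000
```

>>> carry_out(plan=[-0.02,0,0.009,0,0.3,-0.048,0,0.021,0,0.3,-0.075,0,0.033,0,0.3,-0.097,0,0.055,-2,0.3,-0.106,0,0.1,-4,0.3,-0.115,0,0.145,-6,0.3,-0.124,0,0.19,-8,0.3,-0.132,0,0.235,-10,0.3,-0.135,0,0.285,-12,0.3,-0.139,0,0.335,-14,0.3,-0.142,0,0.375,-16,0.3,-0.142,0,0.39,-18,0.3], newtons=9)

```text
clock: 12.48
tool_pos: [0.4594, 0.2547, 0.2323]
eef_rot: [-1.568, -0.1, 0.101]
ft_force: [-0.2, -0.1, -1.6]
grip_width: 0.0547
```

```bash
python3 - <<'E'
from h import *
s=readout.sense();Rt,p=pose(s);print(s["clock"],p,s["grip_width"],s["ft_force"].round(2))
print(Rt.T@(np.array([.48,.455,p[2]])-p), np.degrees(np.arctan2(Rt[1,2],Rt[0,2])))
E
```

```text
12.475 [0.45936241 0.25470286 0.2322783 ] 0.05468449699015027 [-0.19 -0.08 -1.59]
[4.59465756e-02 1.46934638e-04 1.96045260e-01] 97.30744982651514
```

>>> carry_out(plan=[0.01,0,0.04,0,0.3,0.02,0,0.08,0,0.3,0.03,0,0.12,0,0.3,0.04,0,0.16,0,0.3,0.046,0,0.19,0,0.3,0.046,0.03,0.196,0,0.3,0.046,0.07,0.196,0,0.3,0.046,0.11,0.196,0,0.3,0.046,0.14,0.196,0,0.3,0.046,0.15,0.196,0,0.3,0.046,0.15,0.196,0,0.3], newtons=9)

```text
clock: 13.85
tool_pos: [0.4823, 0.4513, 0.0824]
eef_rot: [-1.57, -0.095, 0.096]
ft_force: [0.1, 0.0, -2.0]
grip_width: 0.0543
```

```bash
cat > jar.py <<'E'
from h import *
import sys
def look(name,box_a=(300,180,480,360),box_b=(160,240,340,400)):
    a=grab("scene");b=grab("side"); s=a["s"]; g=np.array(s["tool_pos"])
    u=proj(a,g)[0].astype(int); v=proj(b,g)[0].astype(int)
    out=[]
    for im,c in((a,u),(b,v)):
        x0=min(max(c[0]-70,0),500);y0=min(max(c[1]-60,0),260)
        out.append(cv2.resize(im["pixels"][y0:y0+140,x0:x0+140,::-1],(400,400),interpolation=cv2.INTER_CUBIC)); print("crop",x0,y0,"scale",400/140)
    cv2.imwrite(f"pics/{name}.png",np.hstack(out)); return a,b
if __name__=="__main__":
    s=readout.sense();print(s["clock"],s["tool_pos"],s["grip_width"],s["ft_force"].round(2)); look(sys.argv[1])
E
python3 jar.py j1
```

```text
13.85 [0.48230046 0.45130183 0.08236488] 0.0542692908322893 [ 0.06  0.02 -2.03]
crop 346 232 scale 2.857142857142857
crop 184 260 scale 2.857142857142857
```

View pics/j1.png

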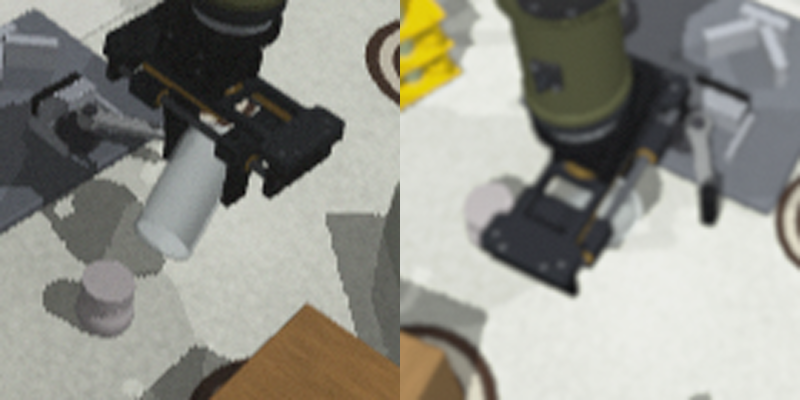

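>>> carry_out(plan=[0,0.007,0,0,0.3,0,0.013,0,0,0.3,0,0.013,0,0,0.3,0,0.013,0,0,0.3], newtons=5)

```text
clock: 14.45
tool_pos: [0.4819, 0.4521, 0.0696]
eef_rot: [-1.569, -0.096, 0.096]
ft_force: [-1.2, -0.4, -2.0]
grip_width: 0.0547
```

```bash
python3 jar.py j2
```

```text
14.45 [0.48188496 0.45206827 0.06955733] 0.054691533363578224 [-1.2  -0.43 -1.99]
crop 346 236 scale 2.857142857142857
crop 185 260 scale 2.857142857142857
```

View pics/j2.png

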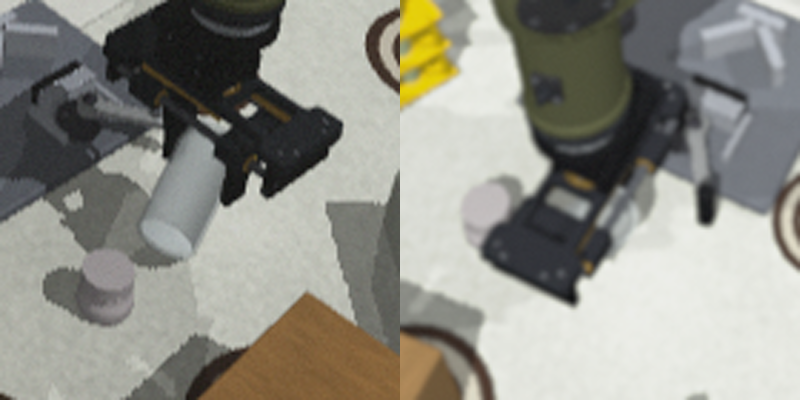

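>>> carry_out(plan=[0,0,0,0,0.3,0,0,0,0,0.3,0,0,0,0,0.3,0,0,0,0,0.3], newtons=3)

```text
clock: 15.05
tool_pos: [0.4819, 0.452, 0.0696]
eef_rot: [-1.569, -0.096, 0.096]
ft_force: [-0.0, -0.1, -1.4]
grip_width: 0.0546
```

```bash
python3 jar.py j3
```

```text
15.05 [0.48192295 0.45203661 0.06958928] 0.05457655896384479 [-0.05 -0.11 -1.38]
crop 346 236 scale 2.857142857142857
crop 185 260 scale 2.857142857142857
```

View pics/j3.png

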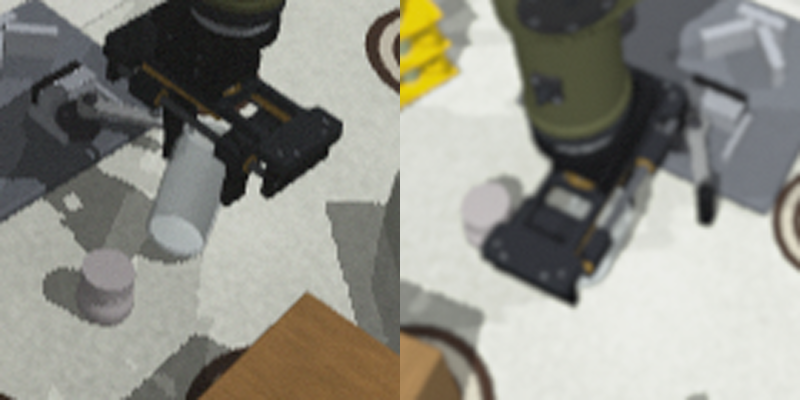

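>>> carry_out(plan=[0,0,0,0,0.3,0,0,0,0,0.3,0,0,0,0,0.3,0,0,0,0,0.3,0,0,0,0,0.3,0,0,0,0,0.3,0,0,0,0,0.3,0,0,0,0,0.3], newtons=3)

```text
clock: 16.15
tool_pos: [0.4819, 0.452, 0.0695]
eef_rot: [-1.569, -0.096, 0.096]
ft_force: [0.4, -0.7, -1.8]
grip_width: 0.0547
```

```bash
cat >> jar.py <<'E'
    from scipy.optimize import least_squares
    a=grab("scene"); Q=cloud(a); px=a["pixels"].astype(int); s=a["s"]; Rt,p=pose(s)
    L=(Q-p)@Rt   # tool coords
    m=(px.max(2)-px.min(2)<30)&(px.max(2)>100)&(abs(L[...,2])<.032)&(L[...,1]<p[2]-.006)&(L[...,1]>-.035)&(abs(L[...,0])<.1)
    m=cv2.morphologyEx(m.astype(np.uint8),cv2.MORPH_OPEN,np.ones((3,3))); nl,l,st,c=cv2.connectedComponentsWithStats(m); j=1+np.argmax(st[1:,4]); q=L[l==j]
    def f(v):
        d=np.array([-np.sin(v[0]),-np.cos(v[0]),0]); c=np.array([v[1],-.019,v[2]]); w=q-c; w=w-np.outer(w@d,d); return np.linalg.norm(w,axis=1)-.027
    r=least_squares(f,[.3,0,0],loss="soft_l1",f_scale=.002); d=np.array([-np.sin(r.x[0]),-np.cos(r.x[0]),0]); t=(q-np.array([r.x[1],-.019,r.x[2]]))@d
    print(len(q),"lean deg",np.degrees(r.x[0]),"axis at grasp (tool x,z)",r.x[1:],"rms",np.sqrt(np.mean(r.fun**2)),"t",np.percentile(t,[1,99]))
E
python3 jar.py j4
```

```text
16.15 [0.48188623 0.45200769 0.06952921] 0.05474002035949792 [ 0.4  -0.66 -1.83]
crop 346 236 scale 2.857142857142857
crop 185 260 scale 2.857142857142857
672 lean deg 15.155981599231524 axis at grasp (tool x,z) [ 0.00270843 -0.00018108] rms 0.0014448034057914106 t [-0.07998911  0.00882047]
```

View pics/j4.png

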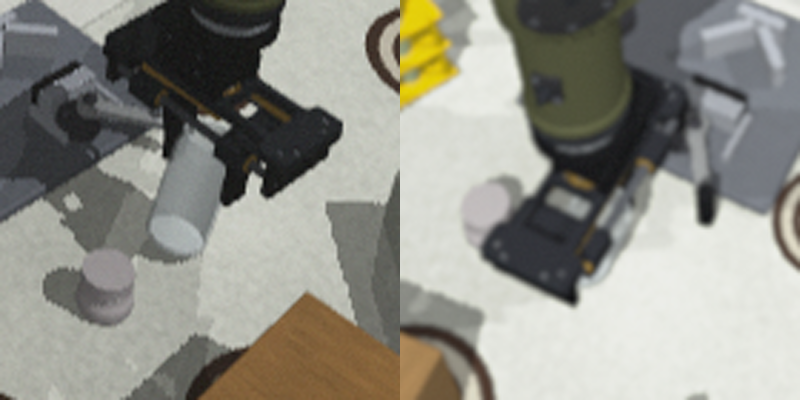

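>>> carry_out(plan=[0,0.002,0,0,0.3,0,0.004,0,0,0.3,0,0.006,0,0,0.3,0,0.008,0,0,0.3,0,0.01,0,0,0.3,0,0.01,0,0,0.3], newtons=3)

```text
clock: 17.05
tool_pos: [0.482, 0.4522, 0.0597]
eef_rot: [-1.568, -0.096, 0.096]
ft_force: [0.3, 0.1, 5.1]
grip_width: 0.0549
```

```bash
python3 jar.py j5
```

```text
17.05 [0.48202822 0.45217577 0.0597418 ] 0.054944149838614606 [0.35 0.1  5.11]
crop 345 239 scale 2.857142857142857
crop 185 260 scale 2.857142857142857
629 lean deg 14.407755178421823 axis at grasp (tool x,z) [ 0.00534635 -0.00023508] rms 0.0015792325431508904 t [-0.07420746  0.0097827 ]
```

View pics/j5.png

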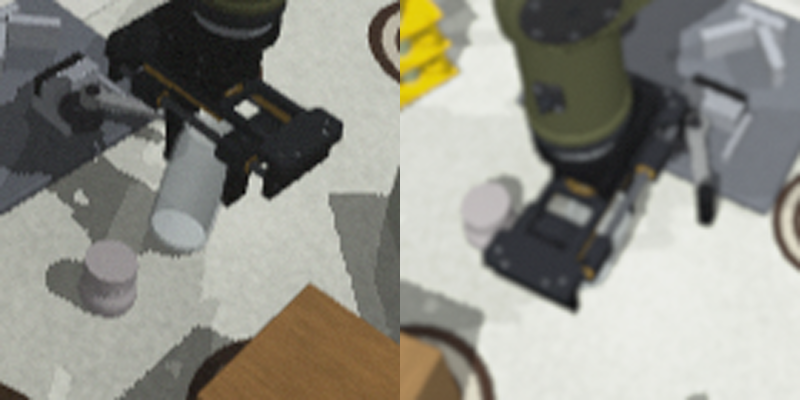

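>>> carry_out(plan=[0.004,0.0005,0,0,0.3,0.008,0.001,0,0,0.3,0.012,0.002,0,0,0.3,0.016,0.003,0,0,0.3,0.02,0.004,0,0,0.3,0.022,0.005,0,0,0.3,0.022,0.005,0,0,0.3], newtons=3)

```text
clock: 18.08
tool_pos: [0.5035, 0.4547, 0.0545]
eef_rot: [-1.569, -0.096, 0.096]
ft_force: [-1.9, 0.6, 3.1]
grip_width: 0.0547
```

```bash
python3 jar.py j6
```

```text
18.075 [0.50346001 0.45471721 0.05449055] 0.054731668115208784 [-1.89  0.63  3.07]
crop 339 245 scale 2.857142857142857
crop 177 260 scale 2.857142857142857
459 lean deg -2.632079039135934 axis at grasp (tool x,z) [ 0.00710969 -0.00020301] rms 0.0011200529173763113 t [-0.06459747  0.01458017]
```

View pics/j6.png

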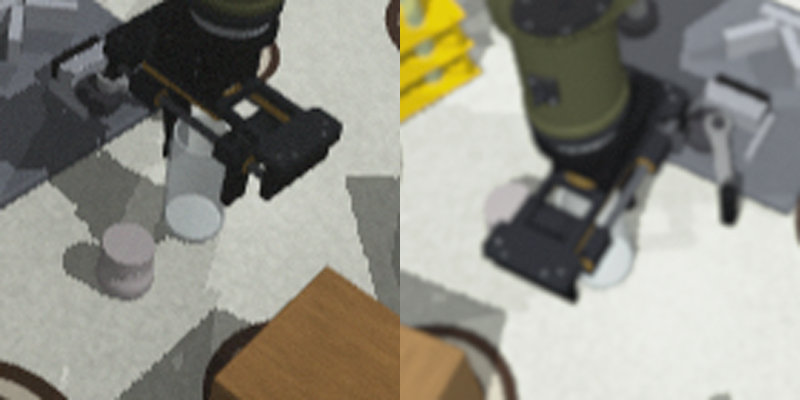

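>>> carry_out(plan=[0,0,0,0,0.7,0,0,0,0,0.9,0,0,0,0,0.9,0.003,-0.001,0,0,0.9,0.007,-0.001,0,0,0.9,0.007,-0.001,0,0,0.9,0.007,-0.001,0,0,0.9], newtons=5)

```text
clock: 19.1
tool_pos: [0.5106, 0.4556, 0.0555]
eef_rot: [-1.569, -0.096, 0.096]
ft_force: [0.7, 0.2, 0.4]
grip_width: 0.0782
```

```bash
python3 jar.py j7; python3 - <<'E'
from h import *
w=grab("wrist"); cv2.imwrite("pics/w7.png",w["pixels"][:,:,::-1])
E
```

```text
19.1 [0.51064726 0.45556013 0.05549896] 0.07815212987514503 [0.7  0.17 0.39]
crop 337 246 scale 2.857142857142857
crop 175 260 scale 2.857142857142857
508 lean deg -0.18330566688432207 axis at grasp (tool x,z) [-0.00359972 -0.00022032] rms 0.0011522305734992637 t [-0.06659327  0.01525863]
```

View pics/w7.png

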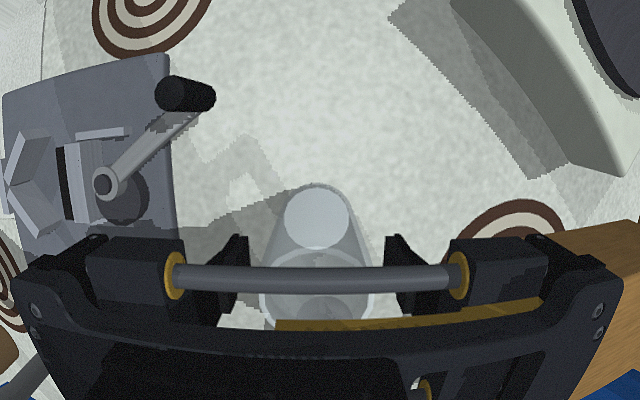

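View pics/j7.png

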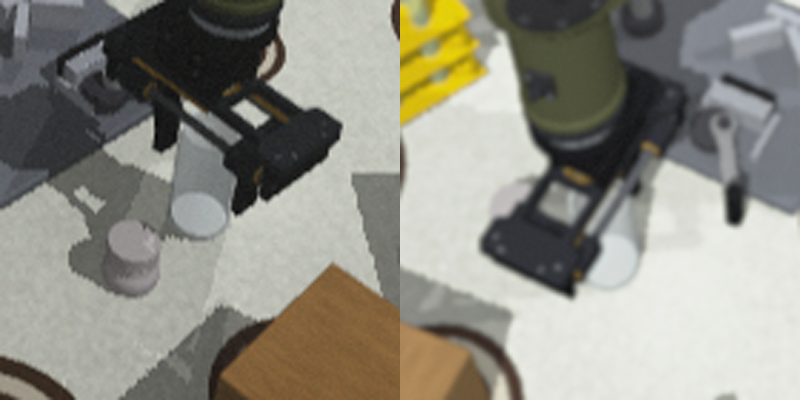

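>>> carry_out(plan=[-0.0035,0,0,0,0.9,-0.0035,0,0,0,0.3,-0.0035,0,0,0,0.3,-0.0035,0,0,0,0.3,-0.0035,0,0,0,0.3,-0.0035,0,0,0,0.3,-0.0035,0,0,0,0.3,-0.0035,0,0,0,0.3], newtons=20)

```text
clock: 20.3
tool_pos: [0.5073, 0.4552, 0.0556]
eef_rot: [-1.569, -0.096, 0.096]
ft_force: [0.6, 0.3, 0.0]
grip_width: 0.054
```

```bash
python3 - <<'E'
from h import *
i=grab("scene");b=grab("side");w=grab("wrist");s=w["s"];Rt,p=pose(s);print(s["clock"],p,s["grip_width"],s["ft_force"].round(2),np.degrees(np.arctan2(Rt[1,2],Rt[0,2])))
# refine plate
for im,n in((i,"scene"),(b,"side"),(w,"wrist")):
    P=cloud(im);px=im["pixels"].astype(int)
    m=(P[...,0]>.36)&(P[...,0]<.72)&(P[...,1]>.09)&(P[...,1]<.4)&(abs(P[...,2]-.015)<.005)&(px.max(2)<130)&(px.max(2)-px.min(2)<30)
    m=cv2.morphologyEx(m.astype(np.uint8),cv2.MORPH_OPEN,np.ones((3,3)))
    q=P[m>0][:,:2].astype(np.float32)*1000; r=cv2.minAreaRect(q);print(n,len(q),r,cv2.boxPoints(r).round(0).tolist())
    # pad: jaw/v tops at z=.047
    m=(abs(P[...,2]-.047)<.004)&(P[...,0]>.4)&(P[...,0]<.6)&(P[...,1]>.13)&(P[...,1]<.3)
    S=np.array([.4994,.2256]);a=np.radians(6.75);Rs=np.array([[np.cos(a),-np.sin(a)],[np.sin(a),np.cos(a)]])
    q=(P[m][:,:2]-S)@Rs
    for nm,k in(("V",q[:,1]<0),("jaw",q[:,1]>15e-3)):
        if k.sum()>20: print(n,nm,k.sum(),np.percentile(q[k],[2,98],axis=0).round(4).tolist())
print((Rt.T@(np.array([.499,.2296,p[2]])-p)).round(4))
E
```

```text
20.4 [0.50723603 0.45518258 0.05557743] 0.05424933041131787 [1.2  1.39 0.08] 97.0029088944376
scene 3422 ((542.7447509765625, 245.06808471679688), (268.9241943359375, 211.24754333496094), 6.025059700012207) [[398.0, 336.0], [420.0, 126.0], [688.0, 154.0], [665.0, 364.0]]
scene V 175 [[-0.04, -0.0602], [0.0377, -0.0054]]
scene jaw 83 [[-0.0233, 0.0348], [0.0294, 0.0625]]
side 1466 ((534.9906616210938, 252.68154907226562), (157.5315399169922, 294.30926513671875), 66.29071044921875) [[369.0, 240.0], [638.0, 121.0], [701.0, 266.0], [432.0, 384.0]]
side V 226 [[-0.0414, -0.0594], [0.0388, -0.0075]]
side jaw 201 [[-0.0282, 0.0328], [0.027, 0.0706]]
wrist 16258 ((493.9854736328125, 239.641845703125), (177.20152282714844, 210.0075225830078), 6.384779930114746) [[394.0, 334.0], [418.0, 125.0], [594.0, 145.0], [570.0, 354.0]]
wrist V 1541 [[-0.044, -0.0569], [0.038, -0.0034]]
wrist jaw 1753 [[-0.0301, 0.035], [0.0259, 0.0725]]
[-0.0357 -0.     -0.2229]
```

>>> carry_out(plan=[0,-0.02,0,0,0.3,0,-0.06,0,0,0.3,0,-0.1,0,0,0.3,-0.006,-0.1,-0.035,0,0.3,-0.012,-0.1,-0.075,0,0.3,-0.019,-0.1,-0.115,0,0.3,-0.026,-0.1,-0.155,0,0.3,-0.032,-0.1,-0.195,0,0.3,-0.037,-0.1,-0.215,0,0.3,-0.0377,-0.09,-0.2233,0,0.3,-0.0377,-0.07,-0.2233,0,0.3,-0.0377,-0.07,-0.2233,0,0.3], newtons=20)

```text
clock: 21.95
tool_pos: [0.4954, 0.2292, 0.124]
eef_rot: [-1.569, -0.094, 0.1]
ft_force: [-0.6, 0.7, -2.2]
grip_width: 0.0544
```

```bash
python3 jar.py j8; python3 - <<'E'
from h import *
w=grab("wrist"); cv2.imwrite("pics/w8.png",w["pixels"][:,:,::-1]); s=readout.sense(); print(s["tool_pos"])
E
```

```text
21.95 [0.49544158 0.22924315 0.12404372] 0.05437398114894592 [-0.6   0.75 -2.16]
crop 289 171 scale 2.857142857142857
crop 232 203 scale 2.857142857142857
539 lean deg -10.975203311966078 axis at grasp (tool x,z) [ 0.00441178 -0.00048122] rms 0.01011934620845642 t [-0.14543951  0.01623261]
[0.49732135 0.22986369 0.12632369]
```

View pics/w8.png

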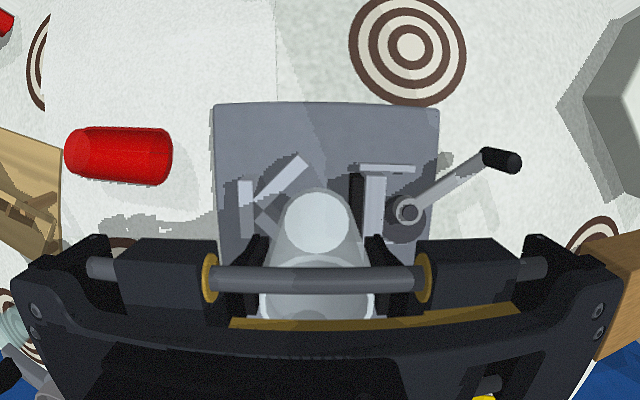

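View pics/j8.png

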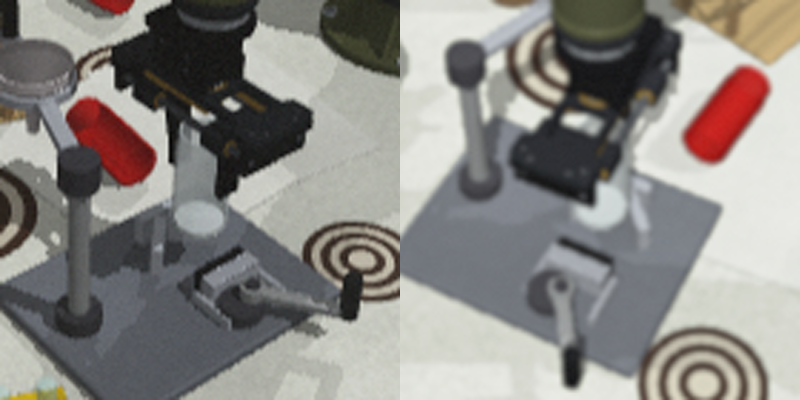

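```bash
python3 - <<'E'
from h import *
w=grab("wrist"); Rt,p=pose(w["s"]);print(p)
crop(w,200,90,460,280,3,"w8c")
P=cloud(w); L=(P-p)@Rt
m=(abs(P[...,2]-.047)<.003)&(P[...,0]>.4)&(P[...,0]<.6)&(P[...,1]>.13)&(P[...,1]<.35)
q=L[m]; px=w["pixels"].astype(int)[m]
for lo in np.arange(-.05,.05,.01):
    k=(q[:,0]>lo)&(q[:,0]<lo+.01)
    v=q[k&(q[:,2]<0)][:,2]; j=q[k&(q[:,2]>0)][:,2]
    print(round(lo,3),len(v),len(j), np.percentile(v,98).round(4) if len(v)>3 else None, np.percentile(j,2).round(4) if len(j)>3 else None)
# using seat est
for S in([.4975,.225],):
    print(((np.array([*S,.015])-p)@Rt).round(4))
print("V",np.percentile(q[q[:,2]<0],[1,99],axis=0).round(4).tolist(),"jaw",np.percentile(q[q[:,2]>0],[1,99],axis=0).round(4).tolist())
E
```

```text
[0.49732135 0.22986369 0.12632369]
-0.05 90 0 -0.0083 None
-0.04 259 5 -0.0076 0.0422
-0.03 396 154 -0.0172 0.0309
-0.02 421 175 -0.029 0.0303
-0.01 250 408 -0.0388 0.0318
0.0 335 327 -0.0347 0.0334
0.01 297 145 -0.0337 0.0364
0.02 41 23 -0.0368 0.0371
0.03 0 0 None None
0.04 0 0 None None
[-0.0005  0.1113 -0.0049]
V [[-0.0435, 0.0782, -0.0634], [0.0215, 0.0815, -0.0092]] jaw [[-0.0295, 0.0768, 0.0307], [0.0209, 0.0823, 0.0905]]
```

View pics/w8c.png

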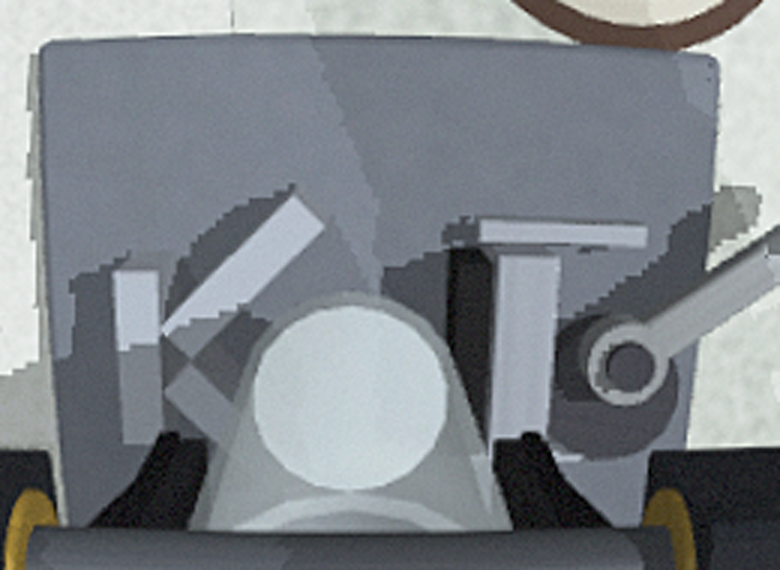

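```bash
python3 - <<'E'
from h import *
w=grab("wrist"); Rt,p=pose(w["s"])
# crop px -> full: apex, V arm tip inner corners, pad face top corner(s), plate far corners
c=np.array([[165,333],[325,226],[447,250],[492,250],[447,340]])/3+[200,90]
for a,q in zip(("apex","armtip inner","pad face corner","pad/steel","padface"),(onplane(w,c,.047)-p)@Rt): print(a,q.round(4))
E
```

```text
apex [-0.0094  0.0793 -0.0496]
armtip inner [-0.0384  0.0793 -0.0057]
pad face corner [-0.0321  0.0793  0.0264]
pad/steel [-0.0322  0.0793  0.0384]
padface [-0.0074  0.0794  0.027 ]
```

>>> carry_out(plan=[-0.001,0.01,-0.0015,0,0.3,-0.001,0.025,-0.0015,0,0.3,-0.001,0.04,-0.0015,0,0.3,-0.001,0.046,-0.0015,0,0.3,-0.001,0.049,-0.0015,0,0.3,-0.001,0.051,-0.0015,0,0.3,-0.001,0.053,-0.0015,0,0.3,-0.001,0.053,-0.0015,0,0.3], newtons=20)

```text
clock: 23.25
tool_pos: [0.4963, 0.2273, 0.0727]
eef_rot: [-1.569, -0.096, 0.096]
ft_force: [0.4, 1.0, -1.8]
grip_width: 0.0544
```

```bash
python3 jar.py j9; python3 - <<'E'
from h import *
w=grab("wrist"); crop(w,200,90,460,280,3,"w9c"); s=readout.sense(); print(s["tool_pos"],s["ft_force"])
E
```

```text
23.25 [0.49626794 0.2273059  0.07269291] 0.05436652561589074 [ 0.39  0.97 -1.85]
crop 287 186 scale 2.857142857142857
crop 232 214 scale 2.857142857142857
331 lean deg -0.42541517206520657 axis at grasp (tool x,z) [-0.00010822 -0.00026432] rms 0.0032457657078612534 t [-0.07946295  0.01369773]
[0.49631314 0.22736194 0.0727653 ] [ 0.20181813  0.35154246 -2.06702533]
```

View pics/w9c.png

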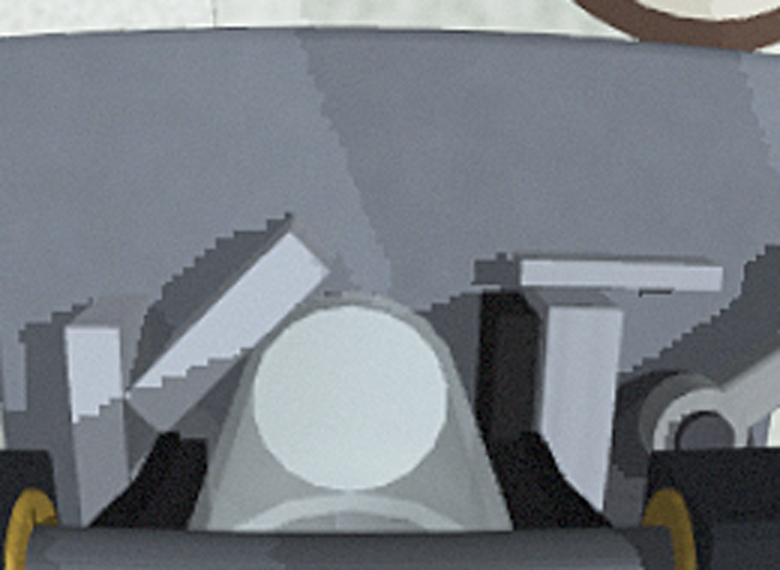

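View pics/j9.png

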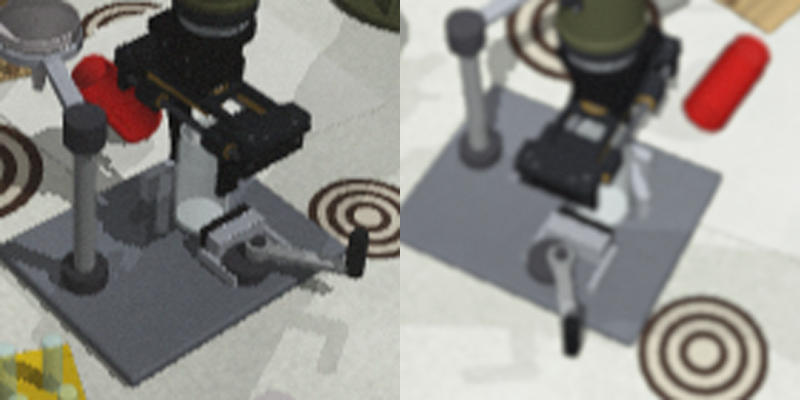

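>>> carry_out(plan=[0,0.001,0,0,0.3,0,0.0015,0,0,0.3,0,0.002,0,0,0.3,0,0.002,0,0,0.3], newtons=20)

```text
clock: 23.95
tool_pos: [0.4962, 0.2273, 0.0706]
eef_rot: [-1.569, -0.096, 0.096]
ft_force: [0.0, -0.5, -2.5]
grip_width: 0.0546
```

>>> carry_out(plan=[0,0.0005,0,0,0.3,0,0.001,0,0,0.3,0,0.001,0,0,0.3])

```text
clock: 24.32
tool_pos: [0.4964, 0.2273, 0.0705]
eef_rot: [-1.569, -0.096, 0.096]
ft_force: [-2.4, -1.4, 5.1]
grip_width: 0.0547
```

>>> carry_out(plan=[0,0,0,0,0.7,0,0,0,0,0.8,0,0,0,0,1,0,0,0,0,1,0,-0.02,0,0,1,0,-0.06,0,0,1,0,-0.11,0,0,1,0,-0.16,0,0,1,0,-0.18,0,0,1,0,-0.18,0,0,1])

```text
clock: 25.58
tool_pos: [0.4971, 0.2278, 0.2513]
eef_rot: [-1.568, -0.099, 0.093]
ft_force: [0.7, 0.7, -0.3]
grip_width: 0.0867
```

```bash
python3 - <<'E'
from h import *
a=grab("scene");b=grab("side");w=grab("wrist");Rt,p=pose(w["s"]);print(w["s"]["clock"],p)
crop(a,270,190,430,330,2.5,"a10");crop(b,210,210,370,350,2.5,"b10")
cv2.imwrite("pics/ab10.png",np.hstack([cv2.imread("pics/a10.png"),cv2.imread("pics/b10.png")]))
cv2.imwrite("pics/w10.png",w["pixels"][:,:,::-1])
P=cloud(w)
# knob top
for im,n in((a,"scene"),(b,"side"),(w,"wrist")):
    P=cloud(im);px=im["pixels"].astype(int)
    m=(P[...,2]>.05)&(P[...,2]<.09)&(px.max(2)<70)&(P[...,0]>.35)&(P[...,0]<.48)&(P[...,1]>.33)&(P[...,1]<.43)
    t=m&(P[...,2]>.079)
    print(n,"knob",m.sum(),P[m].mean(0).round(4),"top",t.sum(),P[t].mean(0).round(4) if t.sum() else "")
    m=(P[...,2]>.104)&(P[...,2]<.135)&(np.hypot(P[...,0]-.497,P[...,1]-.229)<.035)
    print(n,"rim",m.sum(),P[m].mean(0).round(4),P[m].min(0).round(4),P[m].max(0).round(4))
E
```

```text
25.675 [0.49571896 0.22701343 0.24843348]
scene knob 82 [0.4334 0.3797 0.0703] top 24 [0.4301 0.3775 0.0814]
scene rim 230 [0.4988 0.2306 0.1158] [0.4727 0.2022 0.1041] [0.5242 0.2552 0.1279]
side knob 60 [0.4268 0.3784 0.0736] top 27 [0.4284 0.3758 0.084 ]
side rim 243 [0.4956 0.23   0.1167] [0.4707 0.2016 0.1041] [0.5225 0.255  0.1299]
wrist knob 280 [0.4291 0.3726 0.074 ] top 149 [0.4294 0.3751 0.0821]
wrist rim 941 [0.4917 0.2271 0.1187] [0.4692 0.2014 0.104 ] [0.5198 0.255  0.1267]
```

View pics/ab10.png

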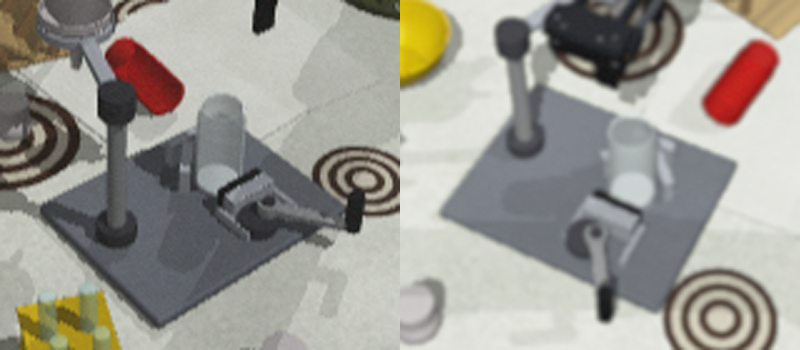

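View pics/w10.png

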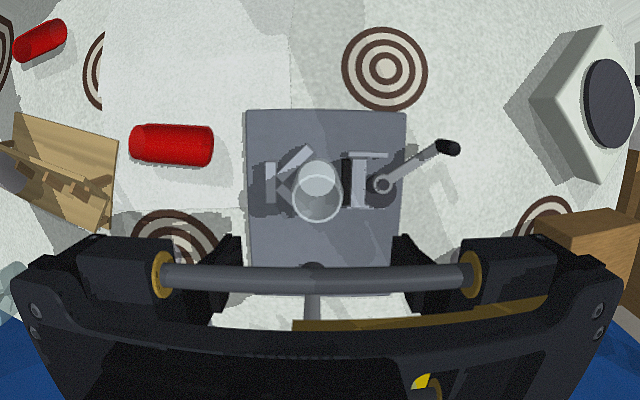

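>>> carry_out(plan=[-0.01,0,0.03,10,1,-0.02,0,0.06,20,1,-0.03,0,0.1,30,1,-0.04,0,0.13,40,1,-0.0475,0.02,0.156,50,1,-0.0475,0.06,0.156,56,1,-0.0475,0.1,0.156,56,1,-0.0475,0.115,0.156,56,1,-0.0475,0.115,0.156,56,1,-0.0475,0.115,0.156,56,1], newtons=15)

```text
clock: 26.98
tool_pos: [0.4308, 0.3771, 0.136]
eef_rot: [-1.463, 0.667, -0.669]
ft_force: [0.6, 0.2, 0.2]
grip_width: 0.087
```

```bash
python3 - <<'E'
from h import *
w=grab("wrist");Rt,p=pose(w["s"]);print(w["s"]["clock"],p,np.degrees(np.arctan2(Rt[1,2],Rt[0,2])))
cv2.imwrite("pics/w11.png",w["pixels"][:,:,::-1])
P=cloud(w);px=w["pixels"].astype(int)
m=(P[...,2]>.05)&(P[...,2]<.09)&(px.max(2)<70)&(P[...,0]>.38)&(P[...,0]<.48)&(P[...,1]>.33)&(P[...,1]<.43); t=m&(P[...,2]>.079)
print(m.sum(),P[t].mean(0).round(4),P[t].min(0).round(4),P[t].max(0).round(4))
# pivot hub
m=(P[...,2]>.04)&(P[...,2]<.056)&(np.hypot(P[...,0]-.488,P[...,1]-.31)<.03); print("hub",m.sum(),P[m].mean(0).round(4))
s=readout.sense();print(s["tool_pos"])
E
```

```text
26.975 [0.43081657 0.37707558 0.13601525] 40.992919053018056
592 [0.4284 0.3778 0.0821] [0.4206 0.3691 0.0792] [0.4377 0.386  0.0842]
hub 480 [0.4891 0.2982 0.0454]
[0.43089323 0.37710473 0.13621718]
```

View pics/w11.png

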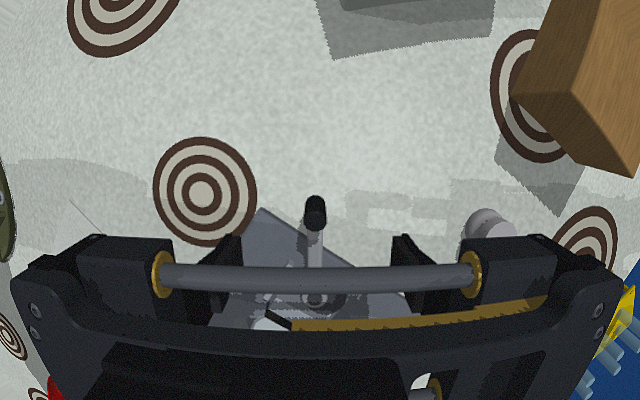

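>>> carry_out(plan=[-0.002,0.03,-0.001,0,1,-0.002,0.065,-0.001,0,1,-0.002,0.083,-0.001,0,1,-0.002,0.083,-0.001,0,0,-0.002,0.083,-0.001,0,0,-0.002,0.083,-0.001,0,0,-0.002,0.083,-0.001,0,0,-0.002,0.083,-0.001,0,0,-0.002,0.083,-0.001,0,0,-0.002,0.083,-0.001,0,0,-0.002,0.083,-0.001,0,0,-0.002,0.083,-0.001,0,0], newtons=15)

```text
clock: 28.52
tool_pos: [0.4284, 0.3776, 0.0516]
eef_rot: [-1.464, 0.667, -0.668]
ft_force: [2.1, 0.9, -2.2]
grip_width: 0.0176
```

```bash
python3 - <<'E'
from h import *
s=readout.sense();Rt,p=pose(s);print(s["clock"],p,s["grip_width"],s["ft_force"].round(2))
pv=np.array([.4877,.3097,p[2]]);v=p-pv;print(np.linalg.norm(v[:2]),np.degrees(np.arctan2(v[1],v[0])))
for a in range(5,61,5):
    q=pv+R.from_euler("z",-a,degrees=True).apply(v); print(a,(Rt.T@(q-p)).round(4))
E
```

```text
28.525 [0.4284432  0.37764941 0.05158797] 0.017635655575287835 [ 2.09  0.87 -2.21]
0.09015814765237151 131.09078122833247
5 [0.0003 0.     0.0079]
10 [0.0013 0.     0.0157]
15 [0.003  0.     0.0233]
20 [0.0054 0.     0.0308]
25 [0.0084 0.0001 0.0381]
30 [0.012  0.0001 0.0451]
35 [0.0162 0.0001 0.0517]
40 [0.021  0.0001 0.058 ]
45 [0.0263 0.0001 0.0638]
50 [0.0321 0.0001 0.0691]
55 [0.0383 0.0001 0.0739]
60 [0.045  0.0001 0.0781]
```

>>> carry_out(plan=[0.0005,0,0.008,5,0,0.0015,0,0.0155,10,0,0.003,0,0.0235,15,0,0.0055,0,0.031,20,0,0.0085,0,0.038,25,0,0.012,0,0.045,30,0,0.016,0,0.0515,35,0,0.021,0,0.058,40,0,0.0265,0,0.064,45,0,0.0265,0,0.064,45,0], newtons=15)

```text
clock: 29.78
tool_pos: [0.492, 0.3997, 0.0515]
eef_rot: [-1.178, 1.261, -1.259]
ft_force: [-4.2, -0.1, 3.1]
grip_width: 0.0175
```

```bash
python3 - <<'E'
from h import *
a=grab("scene");b=grab("side");s=a["s"];Rt,p=pose(s);print(s["clock"],p,s["ft_force"].round(2))
pv=np.array([.4877,.3097]);v=p[:2]-pv;print(np.linalg.norm(v),np.degrees(np.arctan2(v[1],v[0])))
crop(a,270,190,430,330,2.5,"a12");crop(b,210,210,370,350,2.5,"b12")
cv2.imwrite("pics/ab12.png",np.hstack([cv2.imread("pics/a12.png"),cv2.imread("pics/b12.png")]))
for im,n in((a,"scene"),(b,"side")):
    P=cloud(im)
    m=(P[...,2]>.104)&(P[...,2]<.135)&(np.hypot(P[...,0]-.497,P[...,1]-.229)<.035)
    print(n,"rim",m.sum(),P[m].mean(0).round(4),P[m].min(0).round(4),P[m].max(0).round(4))
E
```

```text
29.775 [0.49198534 0.39969771 0.0515035 ] [-4.15 -0.06  3.14]
0.09009968055384504 87.27385471223701
scene rim 244 [0.4993 0.2282 0.115 ] [0.4715 0.1993 0.1041] [0.5236 0.252  0.1266]
side rim 237 [0.4957 0.2268 0.1172] [0.4715 0.1992 0.104 ] [0.5233 0.2506 0.1297]
```

View pics/ab12.png

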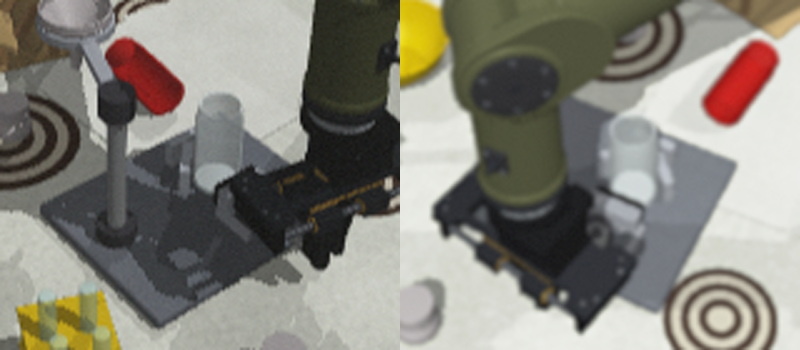

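>>> carry_out(plan=[0.0001,0,0.0047,3,0,0.0005,0,0.0094,6,0,0.0005,0,0.0094,6,0,0.0005,0,0.0094,6,0])

```text
clock: 30.38
tool_pos: [0.5012, 0.3989, 0.0515]
eef_rot: [-1.124, 1.337, -1.334]
ft_force: [-4.3, 0.4, 3.1]
grip_width: 0.0173
```

```bash
python3 - <<'E'
from h import *
s=readout.sense();Rt,p=pose(s);print(s["clock"],p,s["ft_force"].round(2))
pv=np.array([.4877,.3097]);v=p[:2]-pv;print(np.linalg.norm(v),np.degrees(np.arctan2(v[1],v[0])))
E
```

```text
30.375 [0.50120638 0.39888454 0.05152479] [-4.29  0.42  3.1 ]
0.09020146947907702 81.38839030594494
```

>>> carry_out(plan=[0,0,0,0,0.5,0,0,0,0,0.8,0,0,0,0,1,0,0,0,0,1,0,-0.04,0,0,1,0,-0.09,0,0,1,0,-0.14,0,0,1,0,-0.19,0,0,1,0.04,-0.22,0,0,1,0.08,-0.24,0,0,1,0.08,-0.24,0,0,1])

```text
clock: 31.75
tool_pos: [0.491, 0.3162, 0.2944]
eef_rot: [-1.114, 1.337, -1.342]
ft_force: [0.3, 0.0, -0.1]
grip_width: 0.0869
```

```bash
python3 - <<'E'
from h import *
a=grab("scene");b=grab("side");w=grab("wrist");Rt,p=pose(w["s"]);print(w["s"]["clock"],p,w["s"]["joints"].round(2))
for im,n in((a,"scene"),(b,"side"),(w,"wrist")):
    P=cloud(im);px=im["pixels"].astype(int)
    m=(P[...,2]>.05)&(P[...,2]<.09)&(px.max(2)<70)&(P[...,0]>.46)&(P[...,0]<.54)&(P[...,1]>.37)&(P[...,1]<.43)
    t=m&(P[...,2]>.079)
    c=P[t].mean(0); print(n,"knob top",t.sum(),c.round(4),"ang",np.degrees(np.arctan2(c[1]-.3097,c[0]-.4877)).round(1))
    m=(P[...,2]>.104)&(P[...,2]<.135)&(np.hypot(P[...,0]-.497,P[...,1]-.226)<.035)
    print(n,"rim",m.sum(),P[m].mean(0).round(4),((P[m].min(0)+P[m].max(0))/2).round(4))
    m=(P[...,2]>.225)&(P[...,2]<.26)&(np.hypot(P[...,0]-.587,P[...,1]-.03)<.03); print(n,"handle",m.sum(),P[m].mean(0).round(4) if m.sum() else "")
cv2.imwrite("pics/w13.png",w["pixels"][:,:,::-1]);crop(a,270,190,430,330,2.5,"a13");crop(b,210,210,370,350,2.5,"b13")
cv2.imwrite("pics/ab13.png",np.hstack([cv2.imread("pics/a13.png"),cv2.imread("pics/b13.png")]))
E
```

```text
31.85 [0.4891253  0.31944232 0.29169575] [-0.42  0.17 -0.24  1.51  0.04  1.47 -0.83]
scene knob top 28 [0.5025 0.3993 0.0817] ang 80.6
scene rim 235 [0.4991 0.2281 0.1155] [0.4986 0.2271 0.1154]
scene handle 64 [0.5917 0.0342 0.2436]
side knob top 21 [0.4985 0.3986 0.0835] ang 83.1
side rim 242 [0.4953 0.2274 0.1165] [0.4971 0.2254 0.1166]
side handle 70 [0.5869 0.0328 0.2444]
wrist knob top 144 [0.5001 0.3973 0.0823] ang 81.9
wrist rim 541 [0.4978 0.2413 0.116 ] [0.496  0.2301 0.1152]
wrist handle 0
```

View pics/w13.png

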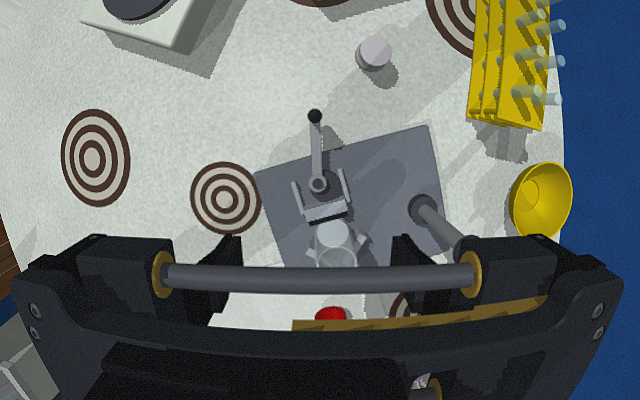

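View pics/ab13.png

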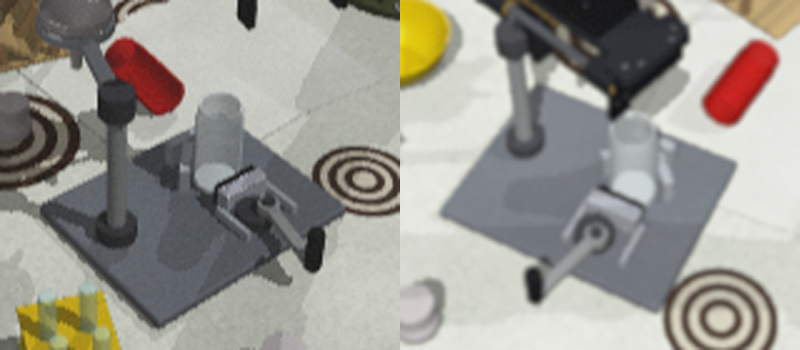

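```bash
python3 - <<'E'
from h import *
s=readout.sense();Rt,p=pose(s);print(p,np.degrees(np.arctan2(Rt[1,2],Rt[0,2])))
print((Rt.T@(np.array([.5885,.0297,.300])-p)).round(4))
E
```

```text
[0.48863694 0.32004804 0.29093992] -9.946211282365862
[ 0.2687 -0.0092  0.1485]
```

>>> carry_out(plan=[0.03,-0.009,0.016,0,1,0.07,-0.009,0.039,1,1,0.115,-0.009,0.063,2,1,0.16,-0.009,0.088,3,1,0.205,-0.009,0.113,3,1,0.24,-0.009,0.133,3,1,0.26,-0.009,0.144,3,1,0.2687,-0.009,0.1485,3,1,0.2687,-0.009,0.1485,3,1,0.2687,-0.009,0.1485,3,1], newtons=20)

```text
clock: 33.15
tool_pos: [0.5884, 0.031, 0.3003]
eef_rot: [-1.095, 1.373, -1.372]
ft_force: [0.1, 0.3, 0.4]
grip_width: 0.0872
```

```bash
python3 - <<'E'
from h import *
w=grab("wrist");Rt,p=pose(w["s"]);print(w["s"]["clock"],p,np.degrees(np.arctan2(Rt[1,2],Rt[0,2])))
cv2.imwrite("pics/w14.png",w["pixels"][:,:,::-1])
P=cloud(w)
m=(P[...,2]>.248)&(P[...,2]<.262)&(np.hypot(P[...,0]-.587,P[...,1]-.03)<.03); print(m.sum(),P[m].mean(0))
s=readout.sense();p=s["tool_pos"];print(p,(Rt.T@(np.array([.5885,.0297,.2225])-p)).round(4))
E
```

```text
33.15 [0.58844307 0.0309625  0.30032275] -12.83955941645279
475 [0.58871332 0.03104319 0.25381614]
[0.58842785 0.0307895  0.30048292] [0.0011 0.078  0.0004]
```

View pics/w14.png

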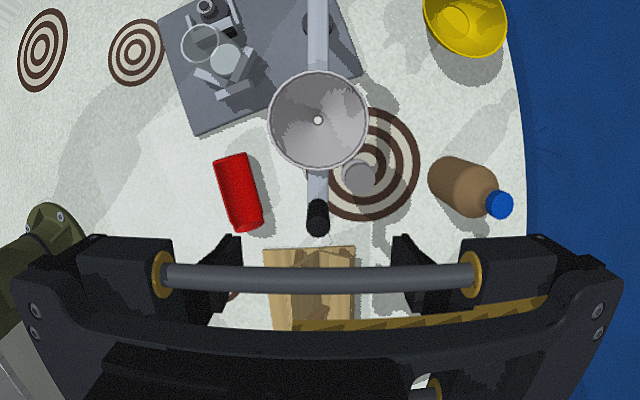

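>>> carry_out(plan=[0.0005,0.03,0,0,1,0.0005,0.065,0,0,1,0.0005,0.078,0,0,1,0.0005,0.078,0,0,0,0.0005,0.078,0,0,0,0.0005,0.078,0,0,0,0.0005,0.078,0,0,0,0.0005,0.078,0,0,0,0.0005,0.078,0,0,0,0.0005,0.078,0,0,0,0.0005,0.078,0,0,0,0.0005,0.078,0,0,0], newtons=20)

```text
clock: 34.7
tool_pos: [0.5887, 0.0283, 0.2226]
eef_rot: [-1.093, 1.374, -1.375]
ft_force: [0.7, 0.4, -0.0]
grip_width: 0.0176
```

```bash
python3 - <<'E'
from h import *
s=readout.sense();Rt,p=pose(s);print(s["clock"],p,s["grip_width"],s["ft_force"].round(2))
from scipy.optimize import least_squares
# hinge: through radius .215 from both handle positions
A=np.array([.428,.190]);B=p[:2]
r=least_squares(lambda h:[np.hypot(*(h-A))-.215,np.hypot(*(h-B))-.215],[.637,.242]);print("hinge",r.x)
h=r.x;v=B-h;a0=np.degrees(np.arctan2(-v[1],-v[0]));print("arm ang",a0)
seat=np.array([.4975,.225]);u=seat-h;print("seat dir",np.degrees(np.arctan2(-u[1],-u[0])),np.hypot(*u))
V=np.array([*v,0]);
for k in (6,12,18,24,30,36,42,48,54,60,66,70,70.7,72):
    q=R.from_euler("z",-k,degrees=True).apply(V)-V; print(k,(Rt.T@q).round(4))
E
```

```text
34.7 [0.58867576 0.02833198 0.22255968] 0.017550579042543146 [ 0.7   0.38 -0.  ]
hinge [0.63764625 0.23768071]
arm ang 76.83420028540615
seat dir 5.170158653584301 0.14071876778595432
6 [-0.0012 -0.     -0.0225]
12 [-0.0048 -0.     -0.0447]
18 [-0.0107 -0.     -0.0664]
24 [-0.0188 -0.     -0.0874]
30 [-0.0291 -0.     -0.1074]
36 [-0.0414 -0.     -0.1263]
42 [-0.0556 -0.     -0.1437]
48 [-7.160e-02 -1.000e-04 -1.596e-01]
54 [-8.910e-02 -1.000e-04 -1.737e-01]
60 [-1.080e-01 -1.000e-04 -1.859e-01]
66 [-1.281e-01 -1.000e-04 -1.960e-01]
70 [-1.420e-01 -1.000e-04 -2.016e-01]
70.7 [-1.445e-01 -1.000e-04 -2.025e-01]
72 [-1.491e-01 -1.000e-04 -2.041e-01]
```

>>> carry_out(plan=[-0.001,0,-0.0225,6,0,-0.005,0,-0.0445,12,0,-0.0105,0,-0.0665,18,0,-0.019,0,-0.0875,24,0,-0.029,0,-0.1075,30,0,-0.0415,0,-0.1265,36,0,-0.0555,0,-0.1435,42,0,-0.0715,0,-0.1595,48,0,-0.089,0,-0.1735,54,0,-0.108,0,-0.186,60,0,-0.128,0,-0.196,66,0,-0.128,0,-0.196,66,0], newtons=20)

```text
clock: 36.2
tool_pos: [0.4247, 0.1989, 0.2225]
eef_rot: [-0.211, 2.121, -2.118]
ft_force: [-5.8, 1.7, 2.5]
grip_width: 0.0174
```

```bash
cat > sp.py <<'E'
from h import *
a=grab("scene");b=grab("side");s=a["s"];Rt,p=pose(s);print(s["clock"],p,s["ft_force"].round(2),np.degrees(np.arctan2(Rt[1,2],Rt[0,2])))
for im,n in((a,"scene"),(b,"side")):
    P=cloud(im)
    m=(P[...,2]>.214)&(P[...,2]<.226)&(np.hypot(P[...,0]-.5,P[...,1]-.22)<.055)
    q=P[m]; A=np.c_[2*q[:,:2],np.ones(len(q))]; c=np.linalg.lstsq(A,(q[:,:2]**2).sum(1),rcond=None)[0]
    print(n,"funnel rim",m.sum(),c[:2].round(4),"r",np.sqrt(c[2]+c[:2]@c[:2]).round(4), ((q.min(0)+q.max(0))/2).round(4))
    m=(P[...,2]>.1)&(P[...,2]<.125)&(np.hypot(P[...,0]-.497,P[...,1]-.226)<.035)
    q=P[m]; print("jar",m.sum(),q.mean(0).round(4),((q.min(0)+q.max(0))/2).round(4))
    m=(P[...,2]>.137)&(P[...,2]<.165)&(np.hypot(P[...,0]-.497,P[...,1]-.226)<.035)
    q=P[m]; print("spout",m.sum(),q.mean(0).round(4))
u=proj(a,[.497,.226,.14])[0].astype(int);v=proj(b,[.497,.226,.14])[0].astype(int)
f=lambda im,c:cv2.resize(im["pixels"][c[1]-45:c[1]+45,c[0]-45:c[0]+45,::-1],(400,400),interpolation=cv2.INTER_CUBIC)
import sys
print("crop origins",u-45,v-45); cv2.imwrite(f"pics/{sys.argv[1]}.png",np.hstack([f(a,u),f(b,v)]))
E
python3 sp.py s1
```

```text
36.2 [0.42468833 0.19892439 0.22248818] [-5.81  1.73  2.5 ] -78.76280669323448
scene funnel rim 134 [0.4996 0.2139] r 0.0388 [0.4997 0.2141 0.218 ]
jar 270 [0.499  0.228  0.1129] [0.498  0.2259 0.1125]
spout 34 [0.502  0.2162 0.1519]
side funnel rim 132 [0.5006 0.2122] r 0.0387 [0.5029 0.2118 0.2189]
jar 230 [0.496  0.227  0.1129] [0.497  0.2254 0.1125]
spout 8 [0.4985 0.2158 0.1455]
crop origins [313 181] [257 213]
```

View pics/s1.png

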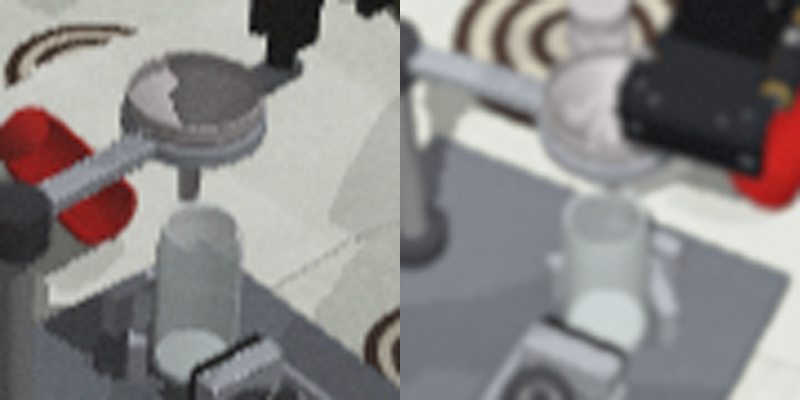

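>>> carry_out(plan=[-0.0002,0,-0.0095,2.5,0,-0.0008,0,-0.019,5,0,-0.0008,0,-0.019,5,0,-0.0008,0,-0.019,5,0])

```text
clock: 36.8
tool_pos: [0.4222, 0.2153, 0.2225]
eef_rot: [-0.119, 2.168, -2.169]
ft_force: [-5.6, -0.8, 2.5]
grip_width: 0.0174
```

```bash
python3 sp.py s2
```

```text
36.8 [0.42224191 0.21529288 0.2224703 ] [-5.64 -0.8   2.54] -83.89606188960222
scene funnel rim 129 [0.4983 0.2247] r 0.0389 [0.4978 0.2239 0.2179]
jar 263 [0.4998 0.229  0.1128] [0.4974 0.2262 0.1124]
spout 35 [0.5005 0.2275 0.1517]
side funnel rim 117 [0.4985 0.2232] r 0.0392 [0.5037 0.2235 0.2189]
jar 199 [0.494  0.2297 0.112 ] [0.4969 0.2246 0.1125]
spout 8 [0.4958 0.2271 0.1464]
crop origins [313 181] [257 213]
```

View pics/s2.png

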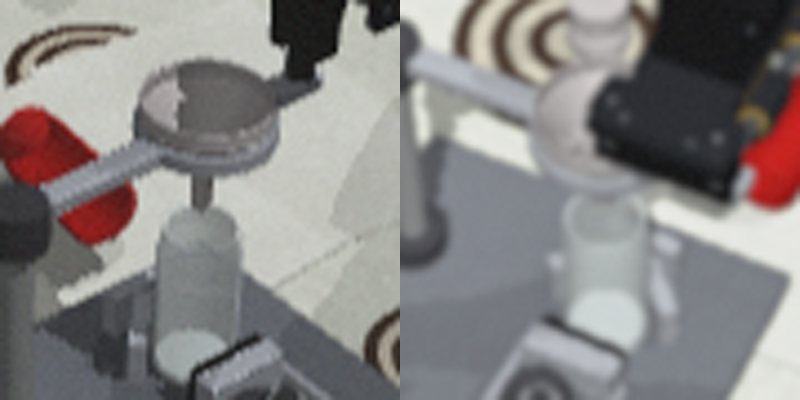

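>>> carry_out(plan=[0,0,-0.0015,0.4,0,0,0,-0.0015,0.4,0,0,0,-0.0015,0.4,0.4,0,0,-0.0015,0.4,0.7,0,0,-0.0015,0.4,1,0,0,-0.0015,0.4,1,0,-0.04,-0.0015,0.4,1,0,-0.08,-0.0015,0.4,1,0,-0.12,-0.0015,0.4,1,0.05,-0.14,-0.0015,0.4,1,0.1,-0.15,-0.0015,0.4,1,0.1,-0.15,-0.0015,0.4,1])

```text
clock: 38.4
tool_pos: [0.3221, 0.2077, 0.3746]
eef_rot: [-0.104, 2.169, -2.166]
ft_force: [-0.4, 1.0, 0.9]
grip_width: 0.0871
```

```bash
python3 sp.py s3; python3 - <<'E'
from h import *
w=grab("wrist");cv2.imwrite("pics/w15.png",w["pixels"][:,:,::-1])
a=grab("scene");cv2.imwrite("pics/sc15.png",a["pixels"][:,:,::-1]);print(readout.sense()["tool_pos"])
E
```

```text
38.4 [0.32210706 0.20774309 0.37460877] [-0.39  0.97  0.87] -84.22524195918818
scene funnel rim 132 [0.4981 0.2246] r 0.0388 [0.4982 0.2246 0.2191]
jar 253 [0.4992 0.2287 0.1133] [0.4977 0.2257 0.1125]
spout 34 [0.5004 0.2273 0.1517]
side funnel rim 173 [0.4988 0.2234] r 0.0389 [0.4993 0.2235 0.2192]
jar 199 [0.4943 0.2299 0.112 ] [0.4969 0.2248 0.1126]
spout 9 [0.4964 0.2274 0.1464]
crop origins [313 181] [257 213]
[0.32461401 0.20675344 0.37199444]
```

View pics/s3.png

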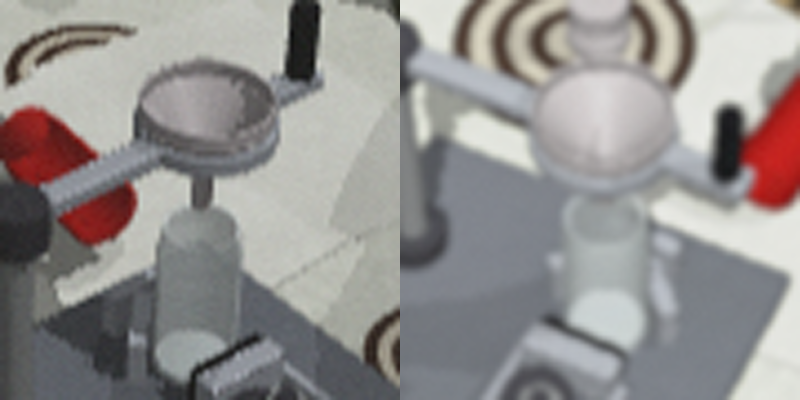

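View pics/sc15.png

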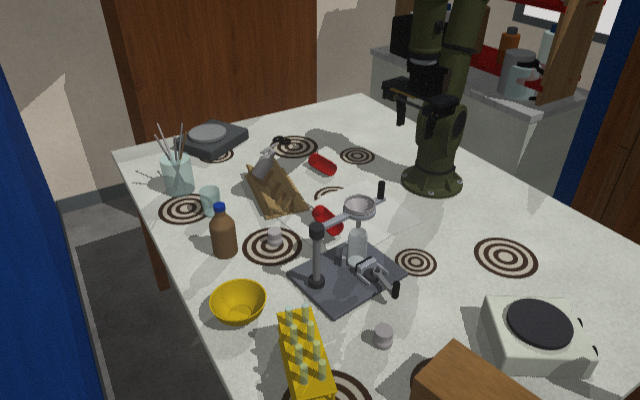

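View pics/w15.png

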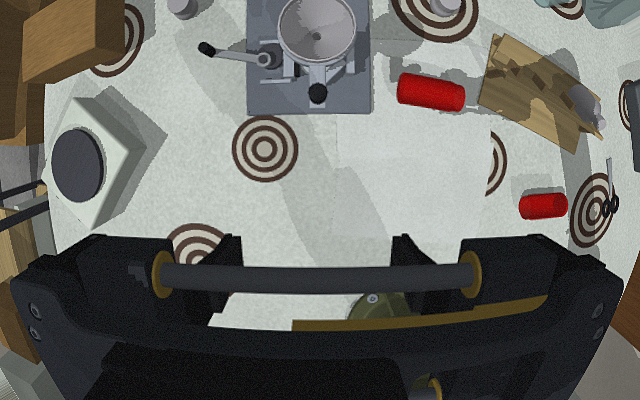

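```bash
python3 -c "
from station import bot,readout
s=readout.sense();print(s['clock'],abs(s['qd']).max(),s['ft_force'])
print(bot.hand_in())"
```

```text
38.6 0.0155841724660955 [-0.48235769  0.09036243 -0.1495459 ]
the job is handed in; nothing more can be done
None
```

The filling stand is ready and I handed the job in at 38.6 s. The open jar stands upright in the clamp against the V-stop, the cam is tightened, and the funnel is back over the jar's mouth.

**What I did**
- I swung the funnel arm aside to about 1.23 rad.
- I took the open jar from the near bay of the rack. It stayed tilted in the grip, so I set it upright on free table beside the stand and gripped it again. I then set it down in the clamp with about 5 N and let go.
- I turned the cam lever to about 1.04–1.05 rad and swung the funnel back.

**Last checks**
- **Jar:** it stands upright. The pad moved it about 2–3 mm home towards the V-stop.
- **Cam:** the three cameras gave the lever angle as about 1.02–1.06 rad, inside the 1.0–1.1 grip range. I did not measure the grip force itself.
- **Funnel:** its centre is about 1–2 mm from the jar's axis in both fixed cameras. A last 1.5 mm correction did not visibly move it, so that offset remains.
- **Bystanders:** the white bottle, brown bottle, pots, beaker and red jars look to be where they were, judged by eye from the pictures.
- **Robot:** it is clear of everything, with no contact force.

**Checks that failed or disagreed**
- One tilt fit of the hanging jar gave -11°. It had picked up parts of the V-stop, so I discarded it; the next fit gave about -0.4°.
- My two estimates of the hinge position differed by about 4 mm. I therefore set the final funnel position from the camera images instead.

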